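# Sort pipe fittings into their sample-marked trays

### The arm

A 7-joint arm with a two-finger parallel gripper is mounted at the origin on the work surface; the furniture and walls round the work are solid. World frame = base frame: x ahead of the robot, y to its left, z up, the work surface at z = 0. Lengths are in m, angles in rad, forces in N, time in s.
With the tool pointing down it reaches from about 0.425 to 0.95 m from the base axis. Payload 4.7 kg.
Tool frame: the origin (TCP) lies at the very end of the fingers, on their centre line; the grasp point (between the pads) lies 19 mm behind it; y points along the fingers, z is the direction in which the jaws open and shut, and the axes are right-handed (so a half turn about y gives the same grasp; the last joint's range is limited). The gripper opens to 85 mm and grips with 20 to 120 N. Pads are 22 mm wide; open, the fingers measure 114 mm over their backs; the gripper's body (76 mm by 85 mm) begins 54 mm behind the grasp point. The pads swing forward as they close: fully open they stand 13 mm farther back than shut.
Start: joints at [-1.287, 0.469, -0.049, 1.532, 0.024, 1.141, -0.082], TCP at [0.208, 0.642, 0.198] pointing down, gripper open.
Joint ranges: [-2.59, 2.59], [-0.33, 1.99], [-1.39, 1.29], [0.1, 2.45], [-1.04, 4.18], [0.21, 1.99], [-2.66, 2.66]. Speed limits (rad/s): [2.57, 2.57, 3.14, 3.14, 3.14, 3.14, 3.14].

### API

Orientations are given as a unit quaternion [x, y, z, w].
In Python, from bench import state, get_image, finish_job gives the robot as it stands. The module is installed in compiled form; this text tells all that it offers.
- The arm moves only by the tool play_rows, never from a script. Its argument "steps" is a list of rows, each an object with "xyz": the shift along the world's x, y, z in m, a list of three; "twist": the turn, a rotation vector about the world's x, y, z in degrees, a list of three. A call has 1 to 5 rows; each row is the pose to reach, as a shift and turn from the pose measured when the call began; what a row does not reach only later rows make up. A row lasts 1/10 s, in which the tool goes at most 50 mm and 8.59 degrees, less where a joint would pass 70% of its speed; a pose out of reach is approached as far as the arm can. A call with a gripper value outside its range is refused whole. "claw" is the opening, from -1 (shut) to 1 (fully open), so that 0 is half open, set as the call begins (left out, the last holds). The fingers move at their own pace and stop on an object; the grip force is fixed at half the most. Time passes only in rows, so rows that repeat a pose let the fingers close. It gives the time, the measured TCP pose, the force and the opening at its end, in the units of the state.
- state(): the state, without advancing time (a new reading comes with each control period).
- get_image(name): name is "scene" or "top" or "wrist"; returns a dict with "image" (420x560x3 uint8, red, green, blue), "K" (3x3 intrinsics, pixels), "dist" ([k1, k2, p1, p2, k3] as OpenCV has them; the pictures are not rectified), "cam_to_world" (4x4, takes a point from camera to world coordinates). Camera axes: x right, y down, z forward; pixel columns grow to the right and rows downward; lengths in m; the calibration is good to about 2 mm. A picture is of the moment at which its call begins. There is no depth.
- finish_job(): hands the job in, once; it reports no verdict.
The state is a dict: "time": time; "q": joint angles; "qd": joint speeds; "joint_torque": joint torques, N m; "tcp_pos": TCP position; "tool_rot": TCP orientation; "wrist_force": force on the tool from outside, world axes, zero at the start; "moment": the same for the moment, N m; "finger_gap": finger opening in m.
Only numpy, scipy, OpenCV 4.12 (cv2) and the standard library are available. Lean on these libraries where they do the work, as an engineer would, in place of code of your own. Each camera call takes 0.05 s, during which the arm holds its last target.

### The job

Sort the four pipe fittings that lie singly on the table - two copper elbows, a copper tee and a brass ball valve with a lever - into the three empty grey trays (the heap of scrap in the big tray near the robot stays where it is): each goes into the tray whose wooden block at the back carries a fixed sample of the same kind. Leave each fitting lying flat on its tray's floor the way up it lies now, whole within the walls, the two elbows side by side and not on top of each other.

Things in the scene. Friction and masses are not known exactly. Their poses are not given: they have to be found in the camera images.
- elbow_a: Loose 22 mm copper pipe elbow (one of two alike), 53 x 53 x 26 mm, 70 g, lying flat, z up. Origin: centre of its outline, 2 mm below its lowest contact (reads z = -2 mm on the table). One leg, 22 mm thick, runs to -y along x = +14 (free from y = -26 to 0); the other to -x along y = +14 (free x = -26 to 0); bend at +x+y. Top 24 mm above origin.
- elbow_b: Loose 22 mm copper pipe elbow (one of two alike), 53 x 53 x 26 mm, 70 g, lying flat, z up. Origin: centre of its outline, 2 mm below its lowest contact (reads z = -2 mm on the table). One leg, 22 mm thick, runs to -y along x = +14 (free from y = -26 to 0); the other to -x along y = +14 (free x = -26 to 0); bend at +x+y. Top 24 mm above origin.
- tee: Loose 22 mm copper pipe tee, 76 (x) x 51 (y) x 25 mm, 0.1 kg, lying flat, z up. Origin: centre of its outline, 2 mm below its lowest contact (reads z = -2 mm on the table). The straight run, 22 mm thick, lies along x at y = +13; the branch, 22 mm thick, runs from it to y = -25 at x = 0. Top 24 mm above origin.
- valve: Loose brass ball valve, 34 (x) x 96 (y) x 50 mm, 0.2 kg, lever up, z up. Origin: centre of its outline, on its underside. Body y -16 to 48, 24 wide, 27 high; hexagon ends 34 wide (y -16 to -4, 36 to 48); grip it across x between them, middle y = +16. Flat red fixed lever, 12 wide, y -48 to 27, 42 to 45 mm up; its stem is 18 wide.
- tray_elbow: Fixed grey steel tray, 110 (x) x 156 (y) x 20 mm, inside 104 x 150, walls 3, floor 4 mm above its origin (centre of underside, on the table). On its back (+x) edge a wooden block (x 55 to 113, y -56 to 56, 18 high) carries a fixed sample: a copper elbow, top 43 mm above the table. The trays differ only in sample.
- tray_tee: Fixed grey steel tray, 110 (x) x 156 (y) x 20 mm, inside 104 x 150, walls 3, floor 4 mm above its origin (centre of underside, on the table). On its back (+x) edge a wooden block (x 55 to 113, y -56 to 56, 18 high) carries a fixed sample: a copper tee, top 43 mm above the table. The trays differ only in sample.
- tray_valve: Fixed grey steel tray, 110 (x) x 156 (y) x 20 mm, inside 104 x 150, walls 3, floor 4 mm above its origin (centre of underside, on the table). On its back (+x) edge a wooden block (x 55 to 113, y -56 to 56, 18 high) carries a fixed sample: a brass ball valve with a lever, top 68 mm above the table. The trays differ only in sample.
Things that resemble listed ones, but are neither listed nor needed, are in the scene too. Leave any pink or red look-alike of the elbow_a alone.

How it is judged:
By the outcome, as a careful person would: the job done as asked, in the order asked, and still so for the second after the job is handed in, with the robot touching nothing.
It also fails if it takes over 109 s, if anything falls off the work surface, if the arm or the gripper's body presses on something with over 40 N, if the wrist force passes 120 N, or if a joint passes its speed limit or range.

## Working session

There is one attempt and no reset: what is moved stays moved. The work goes in short steps, Python scripts to look and compute and a tool call to move; the robot and the scene stay as the last step left them, time stands still between calls to the robot, and variables do not carry over. Pictures are saved under pics/ and viewed, and the job is handed in when it is done.

Besides the shell and the picture viewer there is one more tool, called after "Request:" by a JSON object that holds its "name" and its "arguments", one argument or row to a line. play_rows: Moves the arm, as the interface text tells. Its arguments: {"type":"object","properties":{"steps":{"type":"array"},"claw":{"type":"number"}},"required":["steps"]}

```bash
mkdir -p pics; cat > h.py <<'E'
import numpy as np, cv2, pickle
from bench import state, get_image, finish_job
def grab(n,tag):
    d=get_image(n); pickle.dump(d,open(f'{tag}.pkl','wb'))
    cv2.imwrite(f'pics/{tag}.png',d['image'][:,:,::-1]); return d
def load(tag): return pickle.load(open(f'{tag}.pkl','rb'))
def ray(d,uv):
    p=cv2.undistortPoints(np.array([[uv]],float),np.array(d['K'],float),np.array(d['dist'],float))[0,0]
    T=np.array(d['cam_to_world']); r=T[:3,:3]@np.array([p[0],p[1],1]); return T[:3,3],r/np.linalg.norm(r)
def onz(d,uv,z):
    o,r=ray(d,uv); return o+r*(z-o[2])/r[2]
def tri(d1,u1,d2,u2):
    o1,r1=ray(d1,u1);o2,r2=ray(d2,u2)
    A=np.stack([r1,-r2],1); s=np.linalg.lstsq(A,o2-o1,rcond=None)[0]
    a=o1+s[0]*r1;b=o2+s[1]*r2; return (a+b)/2,np.linalg.norm(a-b)
def proj(d,P):
    T=np.linalg.inv(np.array(d['cam_to_world'])); 
    return cv2.projectPoints(np.array(P,float).reshape(-1,3),cv2.Rodrigues(T[:3,:3])[0],T[:3,3],np.array(d['K'],float),np.array(d['dist'],float))[0][:,0]
E
python3 - <<'E'
from h import *
for n in ['scene','top','wrist']:
    d=grab(n,n+'0'); print(n,np.round(d['cam_to_world'],3).tolist(),np.round(d['K'],1).tolist())
s=state(); print(s)
E
```

```text
scene [[0.853, -0.242, 0.463, -0.19], [-0.522, -0.409, 0.748, -1.138], [0.009, -0.88, -0.475, 0.689], [0.0, 0.0, 0.0, 1.0]] [[468.5, 0.0, 280.4], [0.0, 468.5, 202.2], [0.0, 0.0, 1.0]]
top [[-0.023, -0.993, 0.118, 0.256], [-1.0, 0.023, 0.003, -0.089], [-0.005, -0.118, -0.993, 1.452], [0.0, 0.0, 0.0, 1.0]] [[490.0, 0.0, 278.9], [0.0, 490.0, 208.5], [0.0, 0.0, 1.0]]
wrist [[0.308, 0.908, 0.285, 0.135], [0.951, -0.293, -0.094, 0.665], [-0.002, 0.3, -0.954, 0.373], [0.0, 0.0, 0.0, 1.0]] [[306.0, 0.0, 278.8], [0.0, 306.0, 209.4], [0.0, 0.0, 1.0]]
{'time': 0.15, 'q': array([-1.28692051,  0.46931004, -0.04858519,  1.53340947,  0.02409153,
        1.1409737 , -0.08229597]), 'qd': array([-0.00206955, -0.00297799, -0.00312247, -0.00264607,  0.00081232,
        0.0007858 ,  0.00051897]), 'joint_torque': array([ 2.71752242e-04, -5.10765553e+01, -4.67709813e-02, -2.37980068e+01,
        1.08053026e-02,  5.31612430e-03,  1.23087460e-05]), 'tcp_pos': array([0.20753555, 0.64179354, 0.19667043]), 'tool_rot': array([ 0.69900966, -0.11019531,  0.11005812, -0.69794678]), 'wrist_force': array([-0.41702088,  0.11460902,  0.89844371]), 'moment': array([ 0.01259057, -0.02020699,  0.00304022]), 'finger_gap': 0.08553609266708079}
```

View pics/scene0.png

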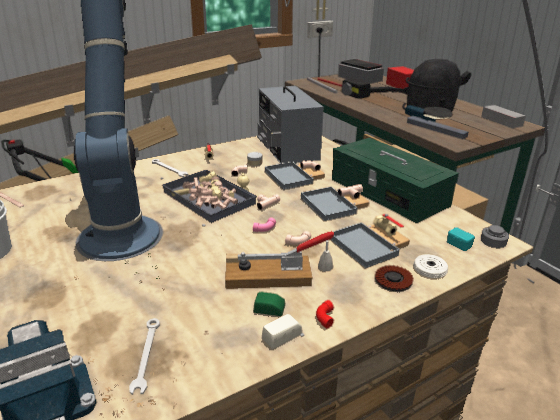

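View pics/top0.png

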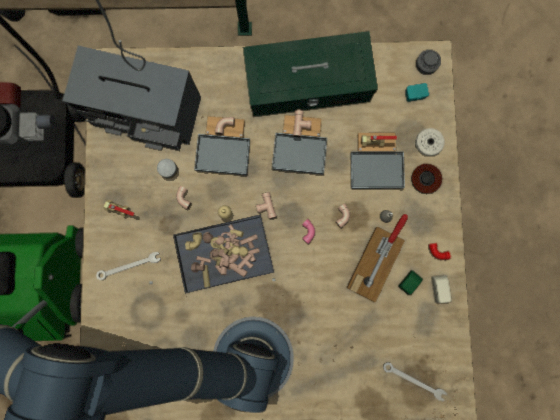

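View pics/wrist0.png

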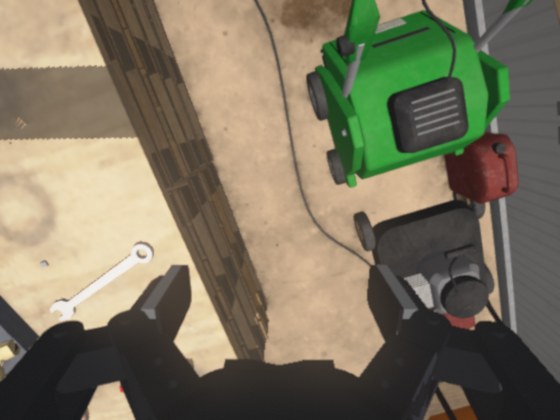

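Top view: loose copper elbows at about (183,198) and (343,215), the tee at (267,206) and the valve at (122,210). The look-alikes are the pink elbow (308,231), the red elbow (440,252) and a brass fitting (224,212). The trays from left to right are elbow (222,155), tee (300,154) and valve (377,170). I'll check this in crops.

```bash
python3 - <<'E'
from h import *
t=cv2.imread('pics/top0.png')
a=cv2.resize(t[100:240,90:250],(800,700),interpolation=cv2.INTER_CUBIC)[:600]
b=cv2.resize(t[100:245,245:415],(800,682),interpolation=cv2.INTER_CUBIC)
cv2.imwrite('pics/ca.png',a);cv2.imwrite('pics/cb.png',cv2.resize(b,(700,597)))
s=cv2.imread('pics/scene0.png'); cv2.imwrite('pics/cs.png',cv2.resize(s[130:290,190:420],(800,556),interpolation=cv2.INTER_CUBIC))
d=load('top0')
for n,uv in dict(e1=(183,198),e2=(343,215),tee=(267,206),valve=(122,210),te=(222,155),tt=(300,154),tv=(377,170),pink=(308,231),br=(224,212)).items(): print(n,onz(d,uv,0.01).round(3))
E
```

```text
e1 [0.465 0.198 0.01 ]
e2 [ 0.403 -0.274  0.01 ]
tee [ 0.435 -0.05   0.01 ]
valve [0.433 0.378 0.01 ]
te [0.593 0.082 0.01 ]
tt [ 0.59  -0.153  0.01 ]
tv [ 0.536 -0.38   0.01 ]
pink [ 0.358 -0.17   0.01 ]
br [0.42  0.077 0.01 ]
```

View pics/ca.png

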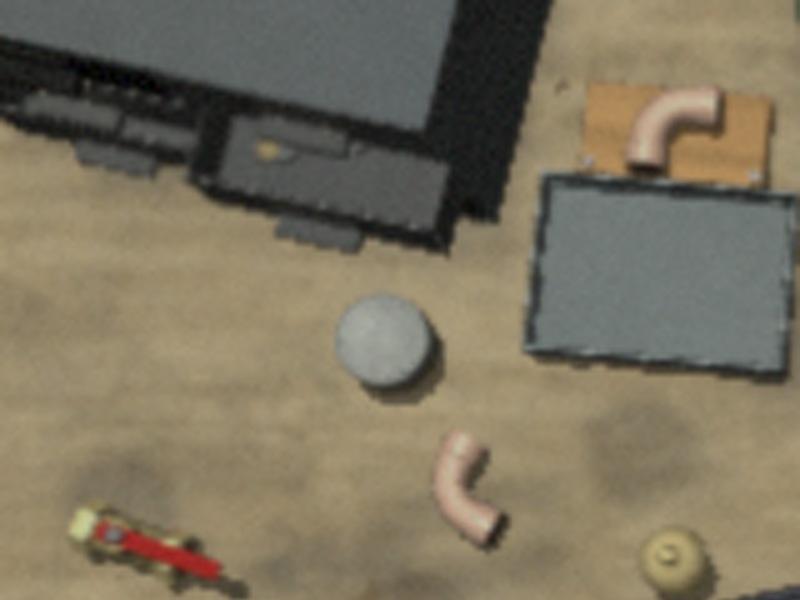

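View pics/cb.png

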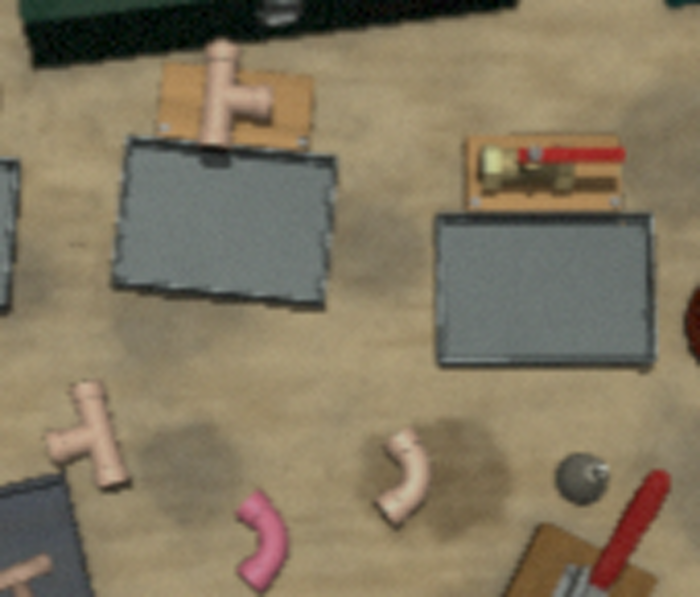

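View pics/cs.png

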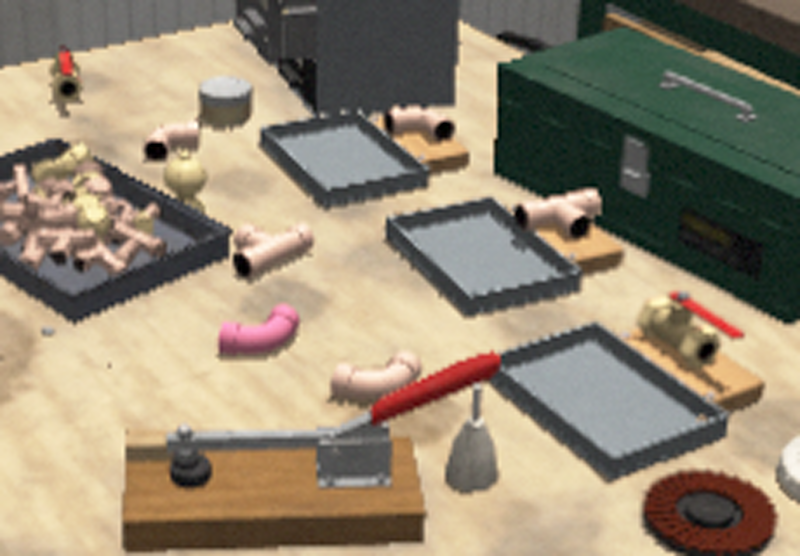

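Confirmed: the left tray has the elbow sample, the middle the tee and the right the valve. The loose targets are as listed. I'll leave the pink and red elbows, the brass plug and the scrap heap alone. I start with the valve, which is nearest the arm.

Request:
{"name": "play_rows", "arguments": {
  "steps": [
    {"xyz": [0.025, -0.03, 0.0], "twist": [0, 0, -8]},
    {"xyz": [0.055, -0.065, 0.01], "twist": [0, 0, -16]},
    {"xyz": [0.085, -0.1, 0.01], "twist": [0, 0, -24]},
    {"xyz": [0.115, -0.135, 0.01], "twist": [0, 0, -32]},
    {"xyz": [0.145, -0.17, 0.01], "twist": [0, 0, -40]}
  ]
}}

```text
time: 0.65
tcp_pos: [0.3534, 0.4701, 0.2066]
tool_rot: [0.618, -0.344, 0.344, -0.617]
wrist_force: [0.3, 0.6, -0.9]
finger_gap: 0.0853
```

```bash
python3 - <<'E'
from h import *
from scipy.spatial.transform import Rotation as R
s=state(); print(s['time'],s['tcp_pos'],R.from_quat(s['tool_rot']).as_matrix().round(3).tolist(),s['q'].round(2))
E
```

```text
0.65 [0.35344623 0.47011103 0.20663988] [[0.526, -0.001, 0.85], [-0.85, -0.001, 0.526], [0.0, -1.0, -0.002]] [-1.11  0.32  0.15  1.74 -0.05  1.09 -0.39]
```

Request:
{"name": "play_rows", "arguments": {
  "steps": [
    {"xyz": [0.02, -0.02, 0.0], "twist": [0, 0, -8]},
    {"xyz": [0.04, -0.04, 0.0], "twist": [0, 0, -16]},
    {"xyz": [0.06, -0.06, 0.0], "twist": [0, 0, -24]},
    {"xyz": [0.08, -0.08, 0.0], "twist": [0, 0, -32]},
    {"xyz": [0.08, -0.09, 0.0], "twist": [0, 0, -40]}
  ]
}}

```text
time: 1.15
tcp_pos: [0.4366, 0.3769, 0.2066]
tool_rot: [0.46, -0.537, 0.538, -0.459]
wrist_force: [0.1, -0.5, -0.4]
finger_gap: 0.0852
```

Request:
{"name": "play_rows", "arguments": {
  "steps": [
    {"xyz": [0.0, 0.0, 0.0], "twist": [0, 0, -8]},
    {"xyz": [0.0, 0.0, 0.0], "twist": [0, 0, -9]},
    {"xyz": [0.0, 0.0, 0.0], "twist": [0, 0, -9]}
  ]
}}

```text
time: 1.45
tcp_pos: [0.4361, 0.3772, 0.2064]
tool_rot: [0.417, -0.571, 0.571, -0.417]
wrist_force: [-1.0, -0.0, 0.3]
finger_gap: 0.0854
```

```bash
cat >> h.py <<'E'
from scipy.spatial.transform import Rotation as R
def st():
    s=state(); M=R.from_quat(s['tool_rot']).as_matrix()
    print('t',round(s['time'],2),'tcp',s['tcp_pos'].round(4),'jaw az',round(np.degrees(np.arctan2(M[1,2],M[0,2])),1),'ydir',M[:,1].round(3),'gap',round(s['finger_gap'],4),'q',s['q'].round(2)); return s
E
python3 - <<'E'
from h import *
st(); d=grab('wrist','w1'); print(np.round(d['cam_to_world'],3).tolist())
E
```

```text
t 1.45 tcp [0.4361 0.3772 0.2064] jaw az -17.7 ydir [-0.001 -0.001 -1.   ] gap 0.0854 q [-1.07  0.31  0.36  1.78 -0.12  1.08 -0.98]
[[0.953, -0.29, -0.093, 0.46], [-0.304, -0.908, -0.288, 0.45], [-0.001, 0.302, -0.953, 0.383], [0.0, 0.0, 0.0, 1.0]]
```

View pics/w1.png

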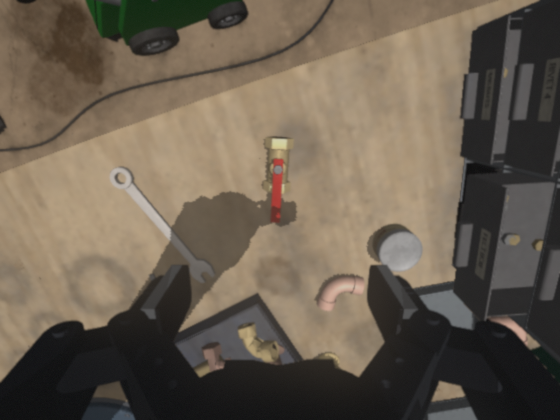

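The wrist view shows the valve at (279,180), with its lever pointing down the image, and elbow A at (340,292). Next come close-up crops.

```bash
python3 - <<'E'
from h import *
t=cv2.imread('pics/w1.png')
a=cv2.resize(t[125:235,240:320],(400,550),interpolation=cv2.INTER_CUBIC)
b=cv2.resize(t[265:315,310:380],(560,400),interpolation=cv2.INTER_CUBIC)
c=np.zeros((550,800,3),np.uint8);c[:,:400]=a;c[:320,400:]=cv2.resize(b,(400,286)).copy() if 0 else cv2.resize(b,(400,320))
cv2.imwrite('pics/c1.png',c)
def blob(name,box,lo,hi):
    i=cv2.imread(f'pics/{name}.png'); h=cv2.cvtColor(i,cv2.COLOR_BGR2HSV)
    m=cv2.inRange(h,lo,hi)
    if lo[0]==0: m|=cv2.inRange(h,(172,lo[1],lo[2]),(180,255,255))
    x0,y0,x1,y1=box; k=np.zeros_like(m);k[y0:y1,x0:x1]=m[y0:y1,x0:x1]
    cs=cv2.findContours(k,cv2.RETR_EXTERNAL,cv2.CHAIN_APPROX_NONE)[0]; c=max(cs,key=cv2.contourArea); return c
d1=load('w1');d2=load('top0')
for nm,dd,box in (('w1',d1,(250,130,310,230)),('top0',d2,(95,190,150,225))):
    c=blob(nm,box,(0,150,60),(8,255,255)); r=cv2.minAreaRect(c); b=cv2.boxPoints(r); print(nm,r)
    # short-edge mids
    e=[(b[i]+b[(i+1)%4])/2 for i in range(4)]
    L=[np.linalg.norm(b[i]-b[(i+1)%4]) for i in range(4)]
    i=int(np.argmin(L[:2])); ends=[e[i],e[i+2]]; ends.sort(key=lambda p:p[1]); print(ends,[onz(dd,p,.045).round(4).tolist() for p in ends])
    globals()['E_'+nm]=ends
for i in range(2): print(tri(d1,E_w1[i],d2,E_top0[i]))
E
```

```text
w1 ((276.34637451171875, 190.87939453125), (8.491232872009277, 34.14656066894531), 2.602562189102173)
[array([277.12164, 173.82373], dtype=float32), array([275.5711 , 207.93506], dtype=float32)] [[0.4377, 0.3888, 0.045], [0.4238, 0.3513, 0.045]]
top0 ((123.8211669921875, 210.61676025390625), (20.248275756835938, 4.015480995178223), 19.98310661315918)
[array([114.30657, 207.1569 ], dtype=float32), array([133.33575, 214.07661], dtype=float32)] [[0.4378, 0.3884, 0.045], [0.4164, 0.3338, 0.045]]
(array([0.43777373, 0.38863688, 0.04443842]), np.float64(0.00015122114860206874))
(array([0.42024038, 0.34264694, 0.01506491]), np.float64(0.0008391971765818168))
```

View pics/c1.png

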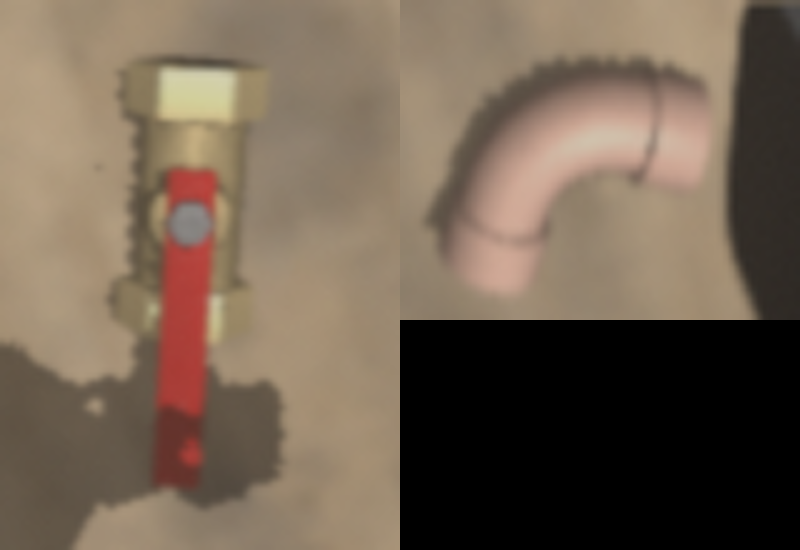

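```bash
python3 - <<'E'
from h import *
d=load('w1');t=load('top0')
a=onz(d,(240+192/5,125+170/5),.045);b=onz(d,(240+178/5,125+487/5),.045)
print(a,b,np.linalg.norm(a-b)); y=(a-b)/np.linalg.norm(a-b); print('yaw y axis',np.degrees(np.arctan2(y[1],y[0])))
# body: hex back top corners, front corners at z~.027
for p in ((160,68),(235,68),(160,122),(235,122)): print(p,onz(d,(240+p[0]/5,125+p[1]/5),.030).round(4))
o=a-y*.027; print('origin from top end',o,'from tip',b+y*.048,'grasp',o+y*.016)
print('tri bolt', tri(d,(240+190/5,125+223/5),t,(90+112/5,100+536/5)))
E
```

```text
[0.4441425 0.4040927 0.045    ] [0.41837563 0.33433384 0.045     ] 0.07436551295050273
yaw y axis 69.72725039587465
(160, 68) [0.4436 0.4262 0.03  ]
(235, 68) [0.4597 0.421  0.03  ]
(160, 122) [0.4398 0.4147 0.03  ]
(235, 122) [0.4561 0.4095 0.03  ]
origin from top end [0.43478728 0.37876524 0.045     ] from tip [0.43500713 0.37936043 0.045     ] grasp [0.44033112 0.3937741  0.045     ]
tri bolt (array([0.43895098, 0.39343138, 0.04499242]), np.float64(0.0025046312839764264))
```

Request:
{"name": "play_rows", "arguments": {
  "steps": [
    {"xyz": [0.004, 0.0165, -0.03], "twist": [0, 0, -2.5]},
    {"xyz": [0.004, 0.0165, -0.075], "twist": [0, 0, -2.5]},
    {"xyz": [0.004, 0.0165, -0.12], "twist": [0, 0, -2.5]},
    {"xyz": [0.004, 0.0165, -0.145], "twist": [0, 0, -2.5]},
    {"xyz": [0.004, 0.0165, -0.145], "twist": [0, 0, -2.5]}
  ],
  "claw": 0.2
}}

```text
time: 2.0
tcp_pos: [0.437, 0.3924, 0.0574]
tool_rot: [0.409, -0.579, 0.58, -0.402]
wrist_force: [-0.3, 0.5, -0.2]
finger_gap: 0.0511
```

```bash
python3 - <<'E'
from h import *
st(); d=grab('wrist','w2')
E
```

```text
t 2.0 tcp [0.437  0.3924 0.0574] jaw az -20.0 ydir [-0.007 -0.007 -1.   ] gap 0.0511 q [-1.04  0.5   0.31  1.88 -0.21  0.8  -0.96]
```

View pics/w2.png

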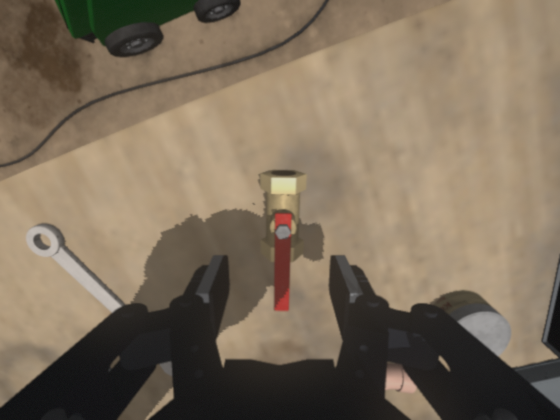

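The fingers straddle the valve evenly at columns 222 and 338, with the lever at 283. I go down and close.

Request:
{"name": "play_rows", "arguments": {
  "steps": [
    {"xyz": [0.003, 0.0015, -0.02], "twist": [0, 0, 0]},
    {"xyz": [0.003, 0.0015, -0.04], "twist": [0, 0, 0]},
    {"xyz": [0.003, 0.0015, -0.053], "twist": [0, 0, 0]},
    {"xyz": [0.003, 0.0015, -0.053], "twist": [0, 0, 0]}
  ]
}}

```text
time: 2.45
tcp_pos: [0.4416, 0.3952, 0.0069]
tool_rot: [0.407, -0.579, 0.58, -0.404]
wrist_force: [-0.1, -0.4, -0.3]
finger_gap: 0.0511
```

Request:
{"name": "play_rows", "arguments": {
  "steps": [
    {"xyz": [0, 0, 0], "twist": [0, 0, 0]},
    {"xyz": [0, 0, 0], "twist": [0, 0, 0]},
    {"xyz": [0, 0, 0], "twist": [0, 0, 0]},
    {"xyz": [0, 0, 0], "twist": [0, 0, 0]},
    {"xyz": [0, 0, 0], "twist": [0, 0, 0]}
  ],
  "claw": -1
}}

```text
time: 2.95
tcp_pos: [0.4419, 0.3961, 0.0083]
tool_rot: [-0.407, 0.579, -0.579, 0.404]
wrist_force: [-0.9, -0.4, 6.7]
finger_gap: 0.0078
```

Request:
{"name": "play_rows", "arguments": {
  "steps": [
    {"xyz": [0, 0, 0], "twist": [0, 0, 0]},
    {"xyz": [0, 0, 0], "twist": [0, 0, 0]},
    {"xyz": [0, 0, 0], "twist": [0, 0, 0]}
  ]
}}

```text
time: 3.25
tcp_pos: [0.4419, 0.3962, 0.0084]
tool_rot: [-0.407, 0.579, -0.579, 0.404]
wrist_force: [0.5, -0.1, -0.3]
finger_gap: 0.0076
```

```bash
python3 - <<'E'
from h import *
st(); d=grab('wrist','w3')
E
```

```text
t 3.25 tcp [0.4419 0.3962 0.0084] jaw az -20.0 ydir [-0.003 -0.002 -1.   ] gap 0.0076 q [-1.01  0.57  0.29  1.9  -0.24  0.7  -0.93]
```

View pics/w3.png

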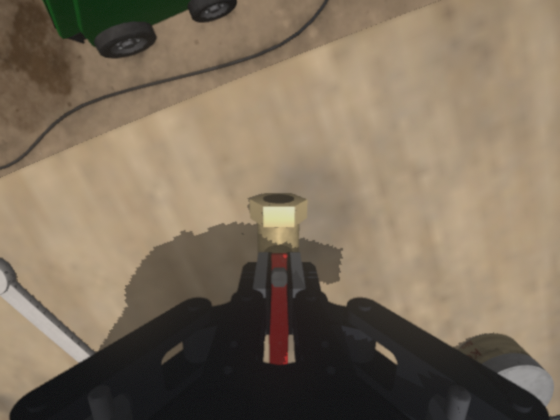

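The gap reads 7.6 mm, which is too small for the 24 mm body, and the TCP was pushed up. That points to a pinch above the body's mid-line, so I reopen and go lower.

Request:
{"name": "play_rows", "arguments": {
  "steps": [
    {"xyz": [0, 0, 0], "twist": [0, 0, 0]},
    {"xyz": [0, 0, 0], "twist": [0, 0, 0]},
    {"xyz": [0, 0, 0], "twist": [0, 0, 0]},
    {"xyz": [0, 0, 0], "twist": [0, 0, 0]}
  ],
  "claw": 0.2
}}

```text
time: 3.7
tcp_pos: [0.442, 0.3962, 0.0084]
tool_rot: [-0.407, 0.579, -0.579, 0.404]
wrist_force: [0.1, -0.6, -0.4]
finger_gap: 0.0516
```

Request:
{"name": "play_rows", "arguments": {
  "steps": [
    {"xyz": [-0.001, -0.001, -0.005], "twist": [0, 0, 0]},
    {"xyz": [-0.001, -0.001, -0.008], "twist": [0, 0, 0]},
    {"xyz": [-0.001, -0.001, -0.008], "twist": [0, 0, 0]},
    {"xyz": [-0.001, -0.001, -0.008], "twist": [0, 0, 0]}
  ]
}}

```text
time: 4.1
tcp_pos: [0.4409, 0.3951, 0.0002]
tool_rot: [0.407, -0.579, 0.579, -0.404]
wrist_force: [0.5, -0.2, 0.3]
finger_gap: 0.0515
```

```bash
python3 - <<'E'
from h import *
st(); d=grab('wrist','w4')
E
```

```text
t 4.1 tcp [4.409e-01 3.951e-01 2.000e-04] jaw az -20.0 ydir [-0.003 -0.002 -1.   ] gap 0.0515 q [-1.01  0.59  0.28  1.91 -0.25  0.69 -0.93]
```

View pics/w4.png

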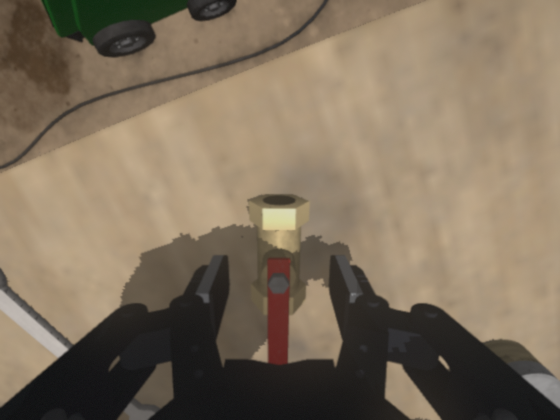

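Request:
{"name": "play_rows", "arguments": {
  "steps": [
    {"xyz": [0, 0, 0.001], "twist": [0, 0, 0]},
    {"xyz": [0, 0, 0.001], "twist": [0, 0, 0]},
    {"xyz": [0, 0, 0.001], "twist": [0, 0, 0]},
    {"xyz": [0, 0, 0.001], "twist": [0, 0, 0]},
    {"xyz": [0, 0, 0.001], "twist": [0, 0, 0]}
  ],
  "claw": -1
}}

```text
time: 4.65
tcp_pos: [0.4411, 0.3953, 0.0017]
tool_rot: [-0.407, 0.579, -0.579, 0.404]
wrist_force: [-1.1, -0.4, 4.8]
finger_gap: 0.0139
```

Request:
{"name": "play_rows", "arguments": {
  "steps": [
    {"xyz": [0, 0, 0.0], "twist": [0, 0, 0]},
    {"xyz": [0, 0, 0.0], "twist": [0, 0, 0]},
    {"xyz": [0, 0, 0.0], "twist": [0, 0, 0]},
    {"xyz": [0, 0, 0.0], "twist": [0, 0, 0]}
  ]
}}

```text
time: 5.05
tcp_pos: [0.4412, 0.3953, 0.0018]
tool_rot: [-0.407, 0.579, -0.579, 0.404]
wrist_force: [-0.1, -0.8, 3.2]
finger_gap: 0.0138
```

```bash
python3 - <<'E'
from h import *
s=st(); print(s['wrist_force'],s['moment']); d=grab('wrist','w5')
E
```

```text
t 5.05 tcp [0.4412 0.3953 0.0018] jaw az -20.0 ydir [-0.003 -0.002 -1.   ] gap 0.0138 q [-1.01  0.58  0.28  1.91 -0.25  0.69 -0.93]
[-0.07132186 -0.79842424  3.21195426] [-0.14992413  0.16606171  0.00982563]
```

View pics/w5.png

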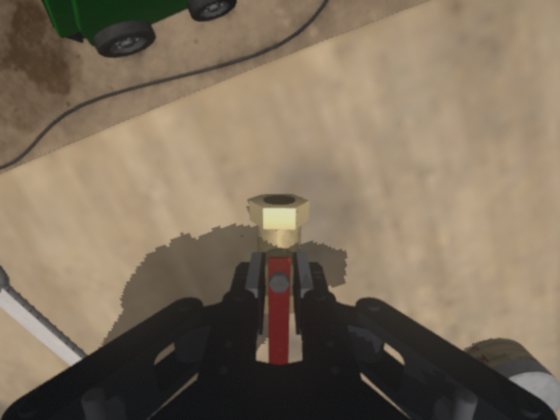

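Request:
{"name": "play_rows", "arguments": {
  "steps": [
    {"xyz": [0, 0, 0.01], "twist": [0, 0, 0]},
    {"xyz": [0, 0, 0.02], "twist": [0, 0, 0]},
    {"xyz": [0, 0, 0.03], "twist": [0, 0, 0]},
    {"xyz": [0, 0, 0.03], "twist": [0, 0, 0]}
  ]
}}

```text
time: 5.5
tcp_pos: [0.4422, 0.3963, 0.0337]
tool_rot: [-0.405, 0.58, -0.579, 0.406]
wrist_force: [-0.3, 0.8, -1.4]
finger_gap: 0.0143
```

```bash
python3 - <<'E'
from h import *
s=st(); print(s['wrist_force'],s['moment']); d=grab('wrist','w6')
E
```

```text
t 5.5 tcp [0.4422 0.3963 0.0337] jaw az -20.0 ydir [-0.     0.001 -1.   ] gap 0.0143 q [-1.03  0.54  0.3   1.89 -0.23  0.75 -0.95]
[-0.34412233  0.76565408 -1.43031428] [ 0.01771601 -0.08501809  0.0343729 ]
```

View pics/w6.png

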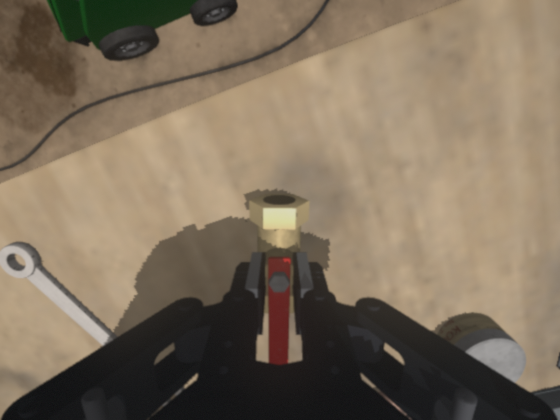

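The valve is held: its shadow has separated and the force shows its weight. I carry it up and across at z of about 0.15, and meanwhile measure the trays from the top view.

Request:
{"name": "play_rows", "arguments": {
  "steps": [
    {"xyz": [0.0, 0.0, 0.03], "twist": [0, 0, 0]},
    {"xyz": [0.0, -0.01, 0.06], "twist": [0, 0, 1]},
    {"xyz": [0.005, -0.03, 0.09], "twist": [0, 0, 2]},
    {"xyz": [0.01, -0.06, 0.11], "twist": [0, 0, 4]},
    {"xyz": [0.015, -0.1, 0.12], "twist": [0, 0, 6]}
  ]
}}

```text
time: 6.05
tcp_pos: [0.4574, 0.2971, 0.1547]
tool_rot: [-0.436, 0.557, -0.556, 0.437]
wrist_force: [1.2, 0.1, -3.0]
finger_gap: 0.0138
```

Request:
{"name": "play_rows", "arguments": {
  "steps": [
    {"xyz": [0.005, -0.04, 0.0], "twist": [0, 0, 1]},
    {"xyz": [0.01, -0.08, 0.0], "twist": [0, 0, 2]},
    {"xyz": [0.015, -0.12, 0], "twist": [0, 0, 3]},
    {"xyz": [0.02, -0.16, 0], "twist": [0, 0, 4]},
    {"xyz": [0.025, -0.2, 0], "twist": [0, 0, 5]}
  ]
}}

```text
time: 6.55
tcp_pos: [0.482, 0.0954, 0.1546]
tool_rot: [-0.46, 0.537, -0.536, 0.461]
wrist_force: [1.6, 0.5, -1.5]
finger_gap: 0.0138
```

```bash
python3 - <<'E'
from h import *
s=st(); print(s['wrist_force'])
i=cv2.imread('pics/top0.png'); d=load('top0')
k=4
for n,(x0,y0,x1,y1) in dict(elbow=(190,130,255,180),tee=(268,130,332,180),valve=(345,147,410,195)).items():
    c=i[y0:y1,x0:x1]; cv2.imwrite(f'pics/t_{n}.png',cv2.resize(c,None,fx=10,fy=10,interpolation=cv2.INTER_CUBIC))
c=[cv2.resize(cv2.imread(f'pics/t_{n}.png'),(400,300)) for n in('elbow','tee','valve')]
for n,(x0,y0,x1,y1) in dict(elbow=(190,138,255,180),tee=(268,132,332,180),valve=(345,150,410,195)).items():
    h=cv2.cvtColor(i,cv2.COLOR_BGR2HSV)[y0:y1,x0:x1]
    m=cv2.inRange(h,(80,20,70),(120,255,200)); m=cv2.morphologyEx(m,cv2.MORPH_OPEN,np.ones((5,5)))
    cc=max(cv2.findContours(m,0,2)[0],key=cv2.contourArea); r=cv2.minAreaRect(cc); b=cv2.boxPoints(r)+[x0,y0]
    P=np.array([onz(d,p,.006) for p in b]); print(n,r,P.mean(0).round(4)); 
    e=[P[(j+1)%4]-P[j] for j in range(4)]; print([(round(float(np.linalg.norm(v)),4),round(float(np.degrees(np.arctan2(v[1],v[0]))),1)) for v in e])
E
```

```text
t 6.55 tcp [0.482  0.0954 0.1546] jaw az -8.7 ydir [ 0.001  0.003 -1.   ] gap 0.0138 q [-0.65  0.22  0.43  2.03 -0.12  0.91 -0.3 ]
[ 1.60885597  0.46261699 -1.51126601]Traceback (most recent call last):
  File "<stdin>", line 11, in <module>
ValueError: max() iterable argument is empty
```

```bash
python3 - <<'E'
from h import *
i=cv2.imread('pics/top0.png'); d=load('top0')
H=cv2.cvtColor(i,cv2.COLOR_BGR2HSV); print(H[155,222],H[154,300],H[172,377],H[185,300])
for n,(x0,y0,x1,y1) in dict(elbow=(190,136,255,182),tee=(268,132,332,182),valve=(345,150,410,195)).items():
    b_=i[y0:y1,x0:x1].astype(int); m=((b_[:,:,0]>=b_[:,:,2]-2)).astype(np.uint8)*255; m=cv2.morphologyEx(m,cv2.MORPH_OPEN,np.ones((3,3)))
    cc=max(cv2.findContours(m,0,2)[0],key=cv2.contourArea); r=cv2.minAreaRect(cc); b=cv2.boxPoints(r)+[x0,y0]
    P=np.array([onz(d,p,.02) for p in b]); print(n,b.round(1).tolist(),P.mean(0).round(4)); 
    e=[P[(j+1)%4]-P[j] for j in range(4)]; print([(round(float(np.linalg.norm(v)),4),round(float(np.degrees(np.arctan2(v[1],v[0]))),1)) for v in e])
E
```

```text
[ 73  19 123] [ 77  19 120] [ 85  14 113] [ 21  77 152]
elbow [[195.0, 170.0], [198.3, 133.8], [249.3, 138.4], [246.0, 174.6]] [0.5929 0.0798 0.02  ]
[(0.1104, -5.4), (0.1534, -96.6), (0.1104, 174.0), (0.1521, 83.4)]
tee [[272.3, 169.0], [275.6, 132.8], [326.1, 137.6], [322.7, 173.7]] [ 0.5903 -0.1496  0.02  ]
[(0.1104, -6.5), (0.1515, -96.9), (0.1102, 172.9), (0.1503, 83.2)]
valve [[351.0, 152.0], [403.0, 152.0], [403.0, 188.0], [351.0, 188.0]] [ 0.534  -0.3783  0.02  ]
[(0.1537, -91.5), (0.1081, 177.1), (0.1525, 88.6), (0.1084, -2.2)]
```

Request:
{"name": "play_rows", "arguments": {
  "steps": [
    {"xyz": [0.005, -0.04, 0.0], "twist": [0, 0, 2]},
    {"xyz": [0.01, -0.08, 0.0], "twist": [0, 0, 4]},
    {"xyz": [0.015, -0.12, 0], "twist": [0, 0, 6]},
    {"xyz": [0.02, -0.16, 0], "twist": [0, 0, 8]},
    {"xyz": [0.025, -0.2, 0], "twist": [0, 0, 9]}
  ]
}}

```text
time: 7.05
tcp_pos: [0.5066, -0.1061, 0.1544]
tool_rot: [-0.501, 0.499, -0.498, 0.502]
wrist_force: [2.2, 0.3, -1.9]
finger_gap: 0.0139
```

Request:
{"name": "play_rows", "arguments": {
  "steps": [
    {"xyz": [0.005, -0.04, 0.0], "twist": [0, 0, 0]},
    {"xyz": [0.01, -0.08, 0.0], "twist": [0, 0, 0]},
    {"xyz": [0.015, -0.12, 0], "twist": [0, 0, 0]},
    {"xyz": [0.02, -0.16, 0], "twist": [0, 0, 0]},
    {"xyz": [0.025, -0.2, 0], "twist": [0, 0, 0]}
  ]
}}

```text
time: 7.55
tcp_pos: [0.5313, -0.3073, 0.154]
tool_rot: [-0.501, 0.5, -0.497, 0.502]
wrist_force: [0.2, -0.7, -1.3]
finger_gap: 0.014
```

```bash
python3 - <<'E'
from h import *
s=st(); print(s['wrist_force']);grab('wrist','w7')
E
```

```text
t 7.55 tcp [ 0.5313 -0.3073  0.154 ] jaw az 0.4 ydir [-0.     0.004 -1.   ] gap 0.014 q [ 0.06  0.45  0.54  1.76 -0.27  1.02  0.71]
[ 0.1903825  -0.73029612 -1.338817  ]
```

View pics/w7.png

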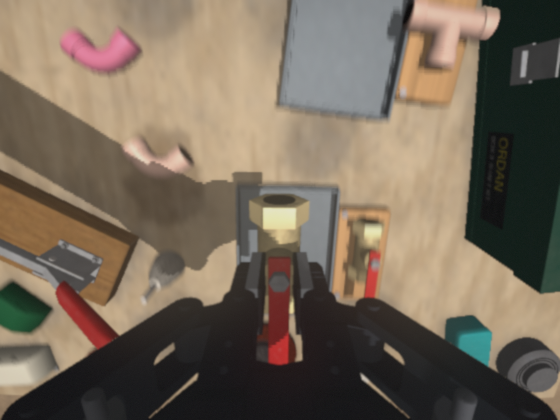

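```bash
python3 - <<'E'
from h import *
d=load('w7')
for p in ((237,185),(340,187),(335,250)): print(p,onz(d,p,.02).round(4))
# height of rim: triangulate with top corners
t=load('top0'); print(tri(d,(237,185),t,(351,188)),tri(d,(340,187),t,(351,152)))
T=[0.534,-0.378]; print(proj(d,[[.534,-.378,.004],[.534,-.303,.02]]))
E
```

```text
(237, 185) [ 0.4876 -0.3018  0.02  ]
(340, 187) [ 0.5948 -0.3032  0.02  ]
(335, 250) [ 0.594  -0.3749  0.02  ]
(array([ 0.48488962, -0.30379744,  0.00346467]), np.float64(0.0035155496316861307)) (array([ 0.59831355, -0.30857688, -0.00666455]), np.float64(0.004097978806192748))
[[280.93723858 246.33111761]
 [281.6270151  186.40479424]]
```

Request:
{"name": "play_rows", "arguments": {
  "steps": [
    {"xyz": [0.006, -0.03, 0.0], "twist": [0, 0, -1]},
    {"xyz": [0.006, -0.057, -0.02], "twist": [0, 0, -1]},
    {"xyz": [0.006, -0.057, -0.06], "twist": [0, 0, -1]},
    {"xyz": [0.006, -0.057, -0.1], "twist": [0, 0, -1]},
    {"xyz": [0.006, -0.057, -0.1], "twist": [0, 0, -1]}
  ]
}}

```text
time: 8.1
tcp_pos: [0.5324, -0.3699, 0.0486]
tool_rot: [-0.497, 0.508, -0.502, 0.493]
wrist_force: [-0.8, 1.3, -1.5]
finger_gap: 0.0139
```

```bash
python3 - <<'E'
from h import *
s=st(); print(s['wrist_force']);grab('wrist','w8');grab('scene','s8')
i=cv2.imread('pics/s8.png'); cv2.imwrite('pics/s8c.png',cv2.resize(i[170:290,270:450],(780,520),interpolation=cv2.INTER_CUBIC))
E
```

```text
t 8.1 tcp [ 0.5324 -0.3699  0.0486] jaw az -1.1 ydir [-0.01   0.002 -1.   ] gap 0.0139 q [ 0.2   0.62  0.5   1.75 -0.37  0.87  0.84]
[-0.84176324  1.27170708 -1.45195343]
```

View pics/s8c.png

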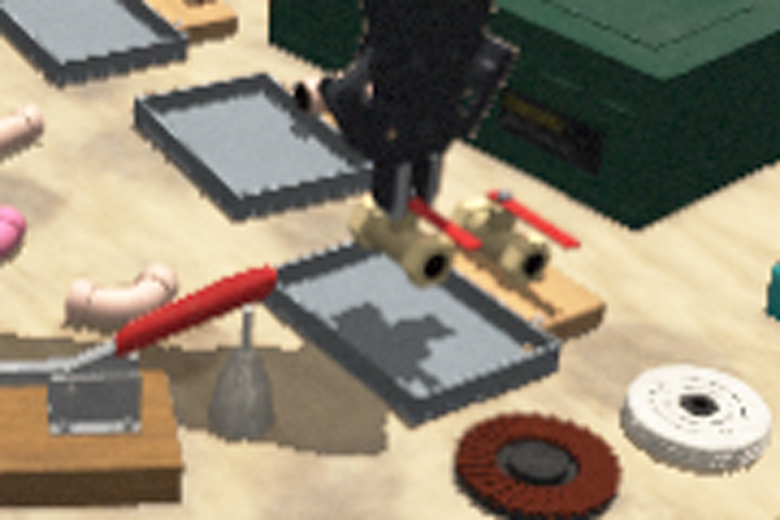

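View pics/w8.png

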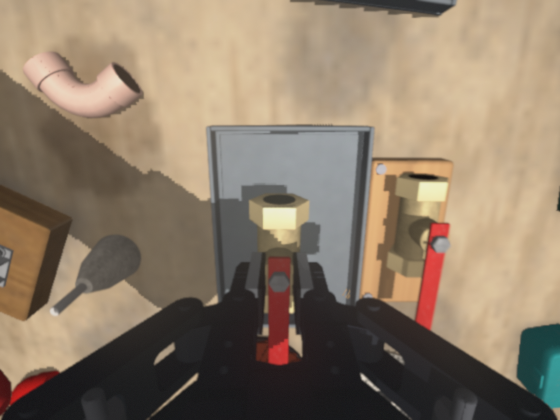

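```bash
python3 - <<'E'
from h import *
s=st()
d=load('w8')
for p in ((208,127),(373,127),(218,290),(359,290)): print(p,onz(d,p,.02).round(4))
E
```

```text
t 8.2 tcp [ 0.5363 -0.3733  0.0546] jaw az -1.1 ydir [-0.    -0.005 -1.   ] gap 0.0141 q [ 0.2   0.62  0.5   1.74 -0.37  0.87  0.84]
(208, 127) [ 0.4871 -0.3008  0.02  ]
(373, 127) [ 0.5945 -0.3028  0.02  ]
(218, 290) [ 0.484  -0.4224  0.02  ]
(359, 290) [ 0.5926 -0.4238  0.02  ]
```

Request:
{"name": "play_rows", "arguments": {
  "steps": [
    {"xyz": [0.003, 0.009, -0.01], "twist": [0, 0, 0]},
    {"xyz": [0.003, 0.009, -0.025], "twist": [0, 0, 0]},
    {"xyz": [0.003, 0.009, -0.037], "twist": [0, 0, 0]},
    {"xyz": [0.003, 0.009, -0.044], "twist": [0, 0, 0]},
    {"xyz": [0.003, 0.009, -0.044], "twist": [0, 0, 0]}
  ]
}}

```text
time: 8.7
tcp_pos: [0.5384, -0.3638, 0.0092]
tool_rot: [0.497, -0.504, 0.505, -0.494]
wrist_force: [-0.1, 0.4, -1.5]
finger_gap: 0.0138
```

```bash
python3 - <<'E'
from h import *
s=st(); print(s['wrist_force'])
E
```

```text
t 8.7 tcp [ 0.5384 -0.3638  0.0092] jaw az -1.1 ydir [-0.002 -0.004 -1.   ] gap 0.0138 q [ 0.2   0.67  0.47  1.77 -0.4   0.79  0.85]
[-0.09581127  0.42927352 -1.53882164]
```

Request:
{"name": "play_rows", "arguments": {
  "steps": [
    {"xyz": [0.0, 0.0, -0.0015], "twist": [0, 0, 0]},
    {"xyz": [0.0, 0.0, -0.003], "twist": [0, 0, 0]},
    {"xyz": [0.0, 0.0, -0.003], "twist": [0, 0, 0]}
  ]
}}

```text
time: 9.0
tcp_pos: [0.5384, -0.364, 0.0063]
tool_rot: [0.497, -0.504, 0.505, -0.494]
wrist_force: [0.4, 0.4, -2.1]
finger_gap: 0.0142
```

Request:
{"name": "play_rows", "arguments": {
  "steps": [
    {"xyz": [0, 0, 0], "twist": [0, 0, 0]},
    {"xyz": [0, 0, 0], "twist": [0, 0, 0]},
    {"xyz": [0, 0, 0], "twist": [0, 0, 0]},
    {"xyz": [0, 0, 0], "twist": [0, 0, 0]}
  ],
  "claw": 0.1
}}

```text
time: 9.4
tcp_pos: [0.5387, -0.3641, 0.0066]
tool_rot: [0.497, -0.504, 0.505, -0.494]
wrist_force: [-0.1, -0.3, -0.2]
finger_gap: 0.0467
```

Request:
{"name": "play_rows", "arguments": {
  "steps": [
    {"xyz": [0, 0, 0.02], "twist": [0, 0, 0]},
    {"xyz": [0, 0, 0.05], "twist": [0, 0, 0]},
    {"xyz": [0, 0, 0.09], "twist": [0, 0, 0]},
    {"xyz": [0, 0, 0.13], "twist": [0, 0, 0]},
    {"xyz": [0, 0, 0.17], "twist": [0, 0, 0]}
  ]
}}

```text
time: 9.9
tcp_pos: [0.5384, -0.3641, 0.1783]
tool_rot: [0.497, -0.504, 0.505, -0.494]
wrist_force: [0.6, -0.6, 0.1]
finger_gap: 0.0471
```

```bash
python3 - <<'E'
from h import *
s=st(); print(s['wrist_force']); grab('wrist','w9')
E
```

```text
t 9.9 tcp [ 0.5384 -0.3641  0.1783] jaw az -1.1 ydir [-0.002 -0.004 -1.   ] gap 0.0471 q [ 0.13  0.48  0.57  1.65 -0.28  1.09  0.76]
[ 0.57119696 -0.55684265  0.13872142]
```

View pics/w9.png

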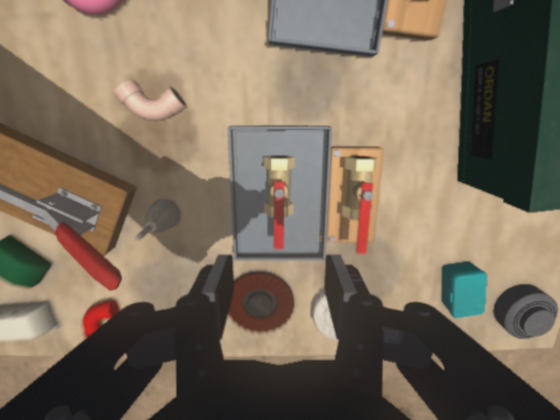

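The valve stands flat inside its tray at (279,200), next to the matching sample. Next is the elbow at (150,100).

Request:
{"name": "play_rows", "arguments": {
  "steps": [
    {"xyz": [-0.035, 0.025, 0.0], "twist": [0, 0, 0]},
    {"xyz": [-0.07, 0.05, 0.0], "twist": [0, 0, 0]},
    {"xyz": [-0.105, 0.075, 0.0], "twist": [0, 0, 0]},
    {"xyz": [-0.133, 0.094, 0.0], "twist": [0, 0, 0]},
    {"xyz": [-0.133, 0.094, 0.0], "twist": [0, 0, 0]}
  ]
}}

```text
time: 10.45
tcp_pos: [0.4049, -0.2706, 0.1855]
tool_rot: [0.495, -0.501, 0.508, -0.496]
wrist_force: [0.0, -0.5, 0.4]
finger_gap: 0.0469
```

```bash
python3 - <<'E'
from h import *
s=st(); grab('wrist','w10')
i=cv2.imread('pics/w10.png'); cv2.imwrite('pics/w10c.png',cv2.resize(i[140:240,220:340],(720,600),interpolation=cv2.INTER_CUBIC))
E
```

```text
t 10.45 tcp [ 0.4049 -0.2706  0.1855] jaw az -1.1 ydir [ 0.008 -0.006 -1.   ] gap 0.0469 q [-0.03  0.18  0.61  2.02 -0.12  0.97  0.62]
```

View pics/w10c.png

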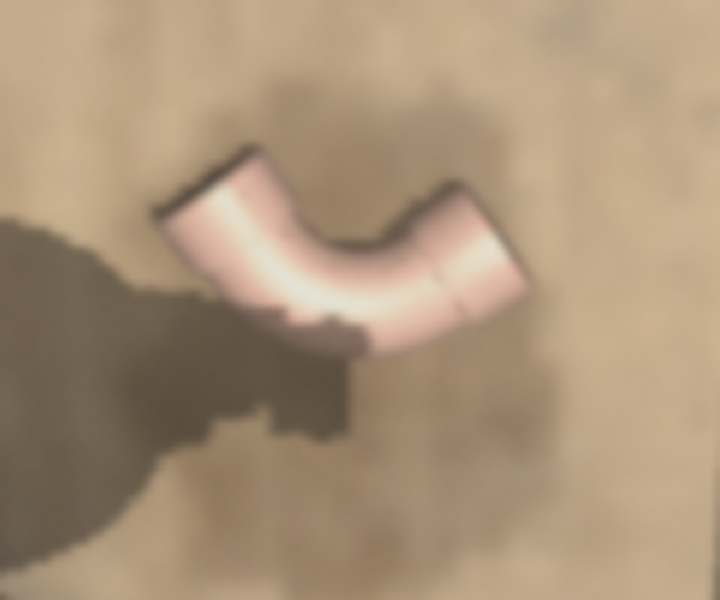

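```bash
cat >> h.py <<'E'
def elbow(d,c1,c2,z=0.011):
    """c1,c2: corner pixel pairs of two end faces"""
    E=[]
    for c in (c1,c2):
        a,b=onz(d,c[0],z),onz(d,c[1],z); E.append(((a+b)/2,np.linalg.norm(a-b)))
    P1,P2=E[0][0],E[1][0]
    print('ends',P1.round(4),P2.round(4),'widths',E[0][1].round(4),E[1][1].round(4),'sep',np.linalg.norm(P1-P2).round(4))
    m=(P1+P2)/2; u=(P2-P1)[:2]; u/=np.linalg.norm(u); return P1,P2,m,u
E
python3 - <<'E'
from h import *
d=load('w10'); f=lambda x,y:(220+x/6,140+y/6)
P1,P2,m,u=elbow(d,(f(160,213),f(258,150)),(f(458,183),f(530,290)))
i=cv2.imread('pics/w9.png'); cv2.imwrite('pics/w9c.png',cv2.resize(i[65:135,105:200],(760,560),interpolation=cv2.INTER_CUBIC))
E
```

```text
ends [ 0.3786 -0.2577  0.011 ] [ 0.4338 -0.2698  0.011 ] widths 0.0227 0.0257 sep 0.0564
```

View pics/w9c.png

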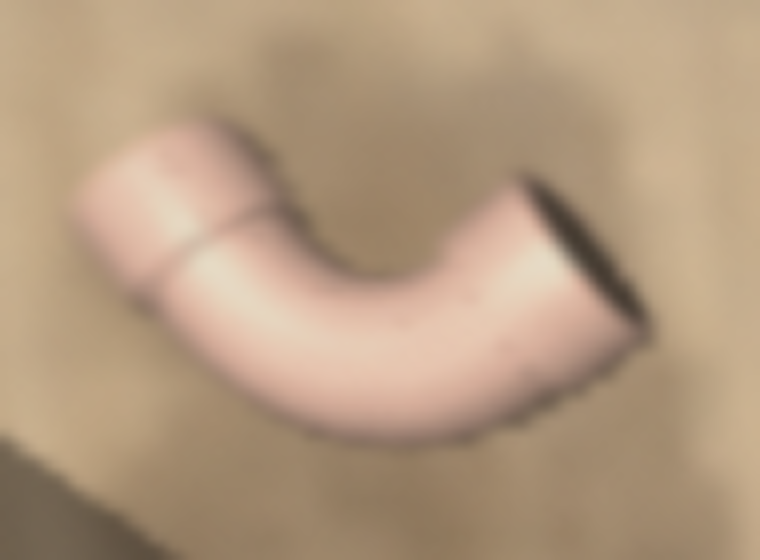

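```bash
python3 - <<'E'
from h import *
d=load('w10');e=load('w9'); f=lambda x,y:(220+x/6,140+y/6); g=lambda x,y:(105+x/8,65+y/8)
for a,b in (((160,213),(78,200)),((258,150),(215,122)),((458,183),(522,178)),((530,290),(645,338))): print(tri(d,f(*a),e,g(*b)))
P1,P2,m,u=elbow(e,(g(78,200),g(215,122)),(g(522,178),g(645,338)))
P1,P2,m,u=elbow(d,(f(160,213),f(258,150)),(f(458,183),f(530,290)))
# bend side: perpendicular toward -y world
n=np.array([u[1],-u[0]]); print('u',u,'n',n)
for s,P in ((1,P1),(-1,P2)):
    dirn=(n+s*u)/np.sqrt(2) # from end inward along leg
    g0=P[:2]+dirn*.012
    ax=np.degrees(np.arctan2(dirn[1],dirn[0])); print('grasp',g0.round(4),'leg az',ax.round(1),'jaw az',(ax+90).round(1))
    print('origin', (m[:2]+n*.0085).round(4))
E
```

```text
(array([ 0.37024515, -0.26118437,  0.02124026]), np.float64(0.0009209523877153277))
(array([ 0.3883485 , -0.25120476,  0.01697254]), np.float64(0.0009872489490362678))
(array([ 0.4263256 , -0.25897023,  0.01309873]), np.float64(0.000877710247359534))
(array([ 0.44048766, -0.27979975,  0.01400664]), np.float64(3.919135370905717e-05))
ends [ 0.3753 -0.2555  0.011 ] [ 0.4325 -0.2695  0.011 ] widths 0.022 0.025 sep 0.0588
ends [ 0.3786 -0.2577  0.011 ] [ 0.4338 -0.2698  0.011 ] widths 0.0227 0.0257 sep 0.0564
u [ 0.97692419 -0.21358635] n [-0.21358635 -0.97692419]
grasp [ 0.3851 -0.2678] leg az -57.3 jaw az 32.7
origin [ 0.4044 -0.272 ]
grasp [ 0.4236 -0.2762] leg az -147.3 jaw az -57.3
origin [ 0.4044 -0.272 ]
```

```bash
python3 - <<'E'
from h import *
i=cv2.imread('pics/scene0.png');cv2.imwrite('pics/cab.png',cv2.resize(i[75:215,230:400],(789,650),interpolation=cv2.INTER_CUBIC)[:600])
i=cv2.imread('pics/top0.png');cv2.imwrite('pics/cab2.png',cv2.resize(i[40:190,55:265],(784,560),interpolation=cv2.INTER_CUBIC))
E
```

```text
(no output)
```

View pics/cab.png

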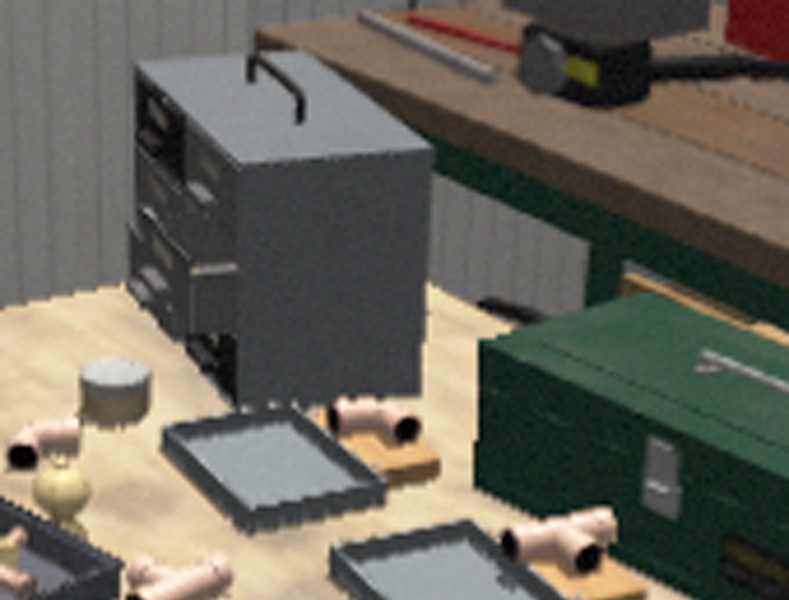

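View pics/cab2.png

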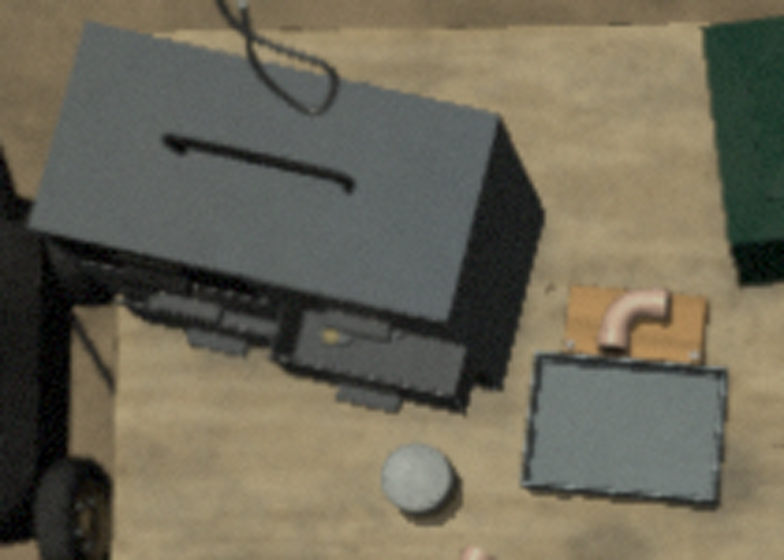

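```bash
python3 - <<'E'
from h import *
s=load('scene0');t=load('top0')
print(tri(s,(281.3,110.6),t,(175.5,125.7)))
print(onz(t,(190.3,144.5),0)); 
print('far corner',tri(s,(230+432/4.64,75+150/4.64),t,(55+498/3.733,40+115/3.733)))
print('drawer corner',tri(s,(230+238/4.64,75+268/4.64),t,(55+465/3.733,40+350/3.733)))
E
```

```text
(array([0.62644864, 0.17855271, 0.20684808]), np.float64(0.0011911638913138882))
[0.62940251 0.17816559 0.        ]
far corner (array([0.77586649, 0.14406153, 0.20480322]), np.float64(0.0014953378528993553))
drawer corner (array([0.62922443, 0.18440787, 0.12443964]), np.float64(0.0017549127714411924))
```

Request:
{"name": "play_rows", "arguments": {
  "steps": [
    {"xyz": [0.01, -0.003, 0.0], "twist": [0, 0, -8]},
    {"xyz": [0.0187, -0.0056, -0.01], "twist": [0, 0, -16]},
    {"xyz": [0.0187, -0.0056, -0.03], "twist": [0, 0, -24]},
    {"xyz": [0.0187, -0.0056, -0.05], "twist": [0, 0, -32]},
    {"xyz": [0.0187, -0.0056, -0.07], "twist": [0, 0, -40]}
  ]
}}

```text
time: 11.0
tcp_pos: [0.4279, -0.2788, 0.1156]
tool_rot: [0.292, -0.639, 0.65, -0.29]
wrist_force: [-1.2, 0.6, 0.6]
finger_gap: 0.0474
```

Request:
{"name": "play_rows", "arguments": {
  "steps": [
    {"xyz": [0.0, 0.0, -0.02], "twist": [0, 0, -8]},
    {"xyz": [0.0, 0.0, -0.04], "twist": [0, 0, -16]},
    {"xyz": [0.0, 0.0, -0.05], "twist": [0, 0, -16]},
    {"xyz": [0.0, 0.0, -0.05], "twist": [0, 0, -16]}
  ]
}}

```text
time: 11.4
tcp_pos: [0.4278, -0.2789, 0.0645]
tool_rot: [0.202, -0.673, 0.684, -0.197]
wrist_force: [-0.9, 0.0, -0.3]
finger_gap: 0.0469
```

```bash
python3 - <<'E'
from h import *
s=st(); grab('wrist','w11')
E
```

```text
t 11.4 tcp [ 0.4278 -0.2789  0.0645] jaw az -57.2 ydir [-0.003 -0.016 -1.   ] gap 0.0469 q [-0.08  0.44  0.72  2.08 -0.4   0.75 -0.11]
```

View pics/w11.png

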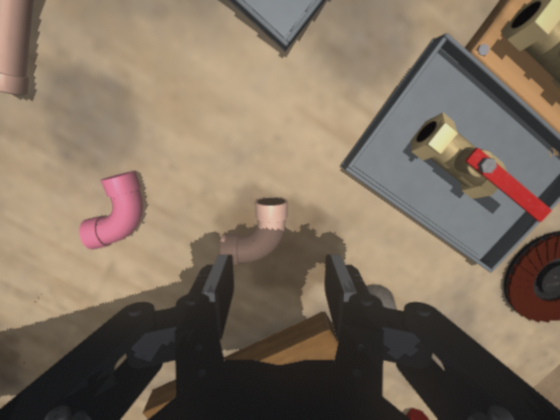

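Request:
{"name": "play_rows", "arguments": {
  "steps": [
    {"xyz": [-0.004, 0.0027, -0.02], "twist": [0.9, -0.2, 0]},
    {"xyz": [-0.004, 0.0027, -0.04], "twist": [0.9, -0.2, 0]},
    {"xyz": [-0.004, 0.0027, -0.055], "twist": [0.9, -0.2, 0]},
    {"xyz": [-0.004, 0.0027, -0.06], "twist": [0.9, -0.2, 0]},
    {"xyz": [-0.004, 0.0027, -0.06], "twist": [0.9, -0.2, 0]}
  ]
}}

```text
time: 11.95
tcp_pos: [0.4244, -0.2769, 0.0054]
tool_rot: [0.199, -0.678, 0.679, -0.2]
wrist_force: [0.4, 0.0, -0.8]
finger_gap: 0.0466
```

```bash
python3 - <<'E'
from h import *
s=st(); print(s['wrist_force']); grab('wrist','w12')
i=cv2.imread('pics/w12.png'); cv2.imwrite('pics/w12c.png',cv2.resize(i[200:350,180:380],(800,600),interpolation=cv2.INTER_CUBIC))
E
```

```text
t 11.95 tcp [ 0.4244 -0.2769  0.0054] jaw az -57.3 ydir [ 0.002 -0.001 -1.   ] gap 0.0466 q [ 0.02  0.53  0.62  2.12 -0.52  0.64 -0.  ]
[ 0.42423741  0.02598647 -0.8214771 ]
```

View pics/w12c.png

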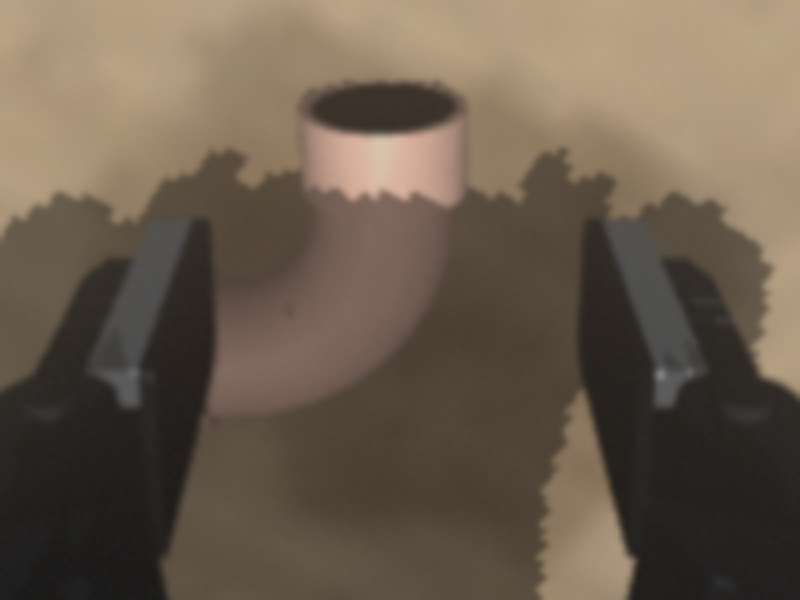

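```bash
python3 - <<'E'
from h import *
d=load('w12'); s=state(); p=s['tcp_pos']; M=R.from_quat(s['tool_rot']).as_matrix(); x=M[:,0]
print(x.round(2)); g=lambda P:((proj(d,P)-[180,200])*4).round(0).tolist()
for z in (0.005,.02):
  for o in (-.011,0,.011):
    q=p+x*o; q[2]=z; print(z,o,g(q),'L',g(q-M[:,2]*.0235),'R',g(q+M[:,2]*.0235))
E
```

```text
[-0.84 -0.54 -0.  ]
0.005 -0.011 [[396.0, 97.0]] L [[244.0, 97.0]] R [[549.0, 98.0]]
0.005 0 [[396.0, 163.0]] L [[247.0, 163.0]] R [[546.0, 163.0]]
0.005 0.011 [[396.0, 227.0]] L [[249.0, 227.0]] R [[543.0, 227.0]]
0.02 -0.011 [[397.0, 134.0]] L [[232.0, 134.0]] R [[561.0, 134.0]]
0.02 0 [[397.0, 204.0]] L [[235.0, 204.0]] R [[558.0, 204.0]]
0.02 0.011 [[397.0, 272.0]] L [[238.0, 272.0]] R [[555.0, 272.0]]
```

```bash
python3 - <<'E'
from h import *
d=grab('scene','s12'); s=state(); p=s['tcp_pos']; M=R.from_quat(s['tool_rot']).as_matrix()
i=d['image'][:,:,::-1].copy(); x0,y0=240,180
c=cv2.resize(i[y0:y0+100,x0:x0+130],(780,600),interpolation=cv2.INTER_CUBIC)
for off in (-.0235,.0235,-.028,.028):
  for ox in (-.011,.011):
    q=p+M[:,2]*off+M[:,0]*ox
    u=(proj(d,q)[0]-[x0,y0])*6; cv2.circle(c,tuple(int(v) for v in u),3,(0,255,0) if abs(off)<.025 else (255,0,0),-1)
cv2.imwrite('pics/s12c.png',c)
E
```

```text
(no output)
```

View pics/s12c.png

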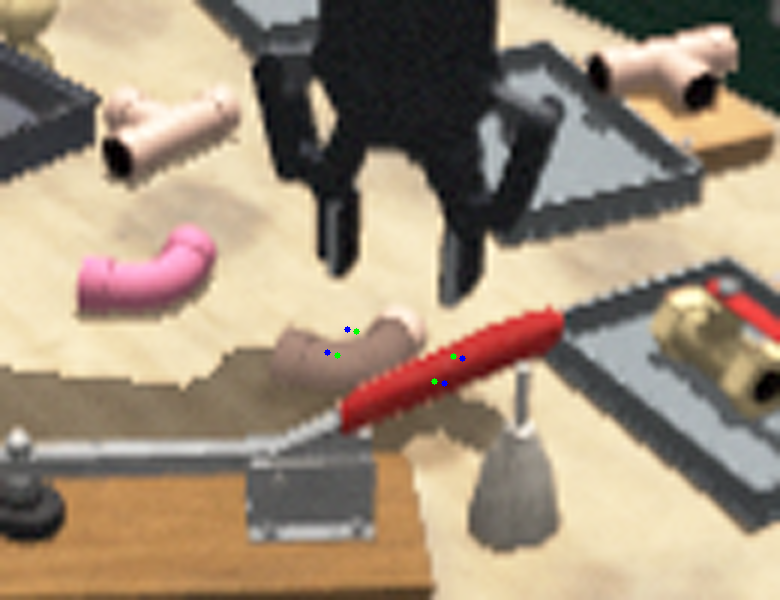

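```bash
python3 - <<'E'
from h import *
for n in ('w1','w10','w12'):print(n,np.array(load(n)['cam_to_world'])[:3,3])
s=st(); d=load('s12'); p=s['tcp_pos']; M=R.from_quat(s['tool_rot']).as_matrix()
# finger tip pixels
for uv,off in (((240+335/6,180+272/6),-.0235),((240+450/6,180+302/6),.0235)):
    o,r=ray(d,uv); q=p+M[:,2]*off+M[:,0]*0
    # intersect ray with vertical plane through finger: nearest pt to vertical line
    n=np.array([0,0,1.]); A=np.stack([r,-n],1); t=np.linalg.lstsq(A,q-o,rcond=None)[0]; print('tip z',(q+n*t[1])[2],'miss',np.linalg.norm(o+t[0]*r-q-n*t[1]))
w=load('w12')
E
```

```text
w1 [0.45971056 0.45040118 0.38302463]
w10 [ 0.40508233 -0.19295489  0.3617959 ]
w12 [ 0.48877365 -0.23540677  0.18229929]
t 12.05 tcp [ 0.4249 -0.2772  0.0062] jaw az -57.3 ydir [ 0.003 -0.002 -1.   ] gap 0.0469 q [ 0.02  0.53  0.62  2.12 -0.52  0.64 -0.  ]
tip z 0.04335063837063794 miss 0.00631349387307656
tip z 0.04103938369157809 miss 0.001118790523750582
```

The scene view shows the fingertips about 35 mm above where the reported TCP puts them: z≈0.042 against 0.006. So the valve had been held by its stem, and I must go lower. I do this in steps, checking force and pictures.

Request:
{"name": "play_rows", "arguments": {
  "steps": [
    {"xyz": [-0.001, 0.001, -0.01], "twist": [0, 0, 0]},
    {"xyz": [-0.001, 0.001, -0.02], "twist": [0, 0, 0]},
    {"xyz": [-0.001, 0.001, -0.02], "twist": [0, 0, 0]}
  ]
}}

```text
time: 12.35
tcp_pos: [0.423, -0.2754, -0.0151]
tool_rot: [0.199, -0.678, 0.679, -0.2]
wrist_force: [-0.0, -0.0, -0.7]
finger_gap: 0.0471
```

```bash
cat >> h.py <<'E'
def scn(tag,x0,y0,w,h,k):
    d=grab('scene',tag); i=cv2.imread(f'pics/{tag}.png'); cv2.imwrite(f'pics/{tag}c.png',cv2.resize(i[y0:y0+h,x0:x0+w],None,fx=k,fy=k,interpolation=cv2.INTER_CUBIC)); return d
def tipz(d,uv,off,ox=0):
    s=state(); p=s['tcp_pos']; M=R.from_quat(s['tool_rot']).as_matrix(); o,r=ray(d,uv); q=p+M[:,2]*off+M[:,0]*ox
    n=np.array([0,0,1.]); t=np.linalg.lstsq(np.stack([r,-n],1),q-o,rcond=None)[0]; print('tip z',(q+n*t[1])[2].round(4),'miss',np.linalg.norm(o+t[0]*r-q-n*t[1]).round(4))
E
python3 - <<'E'
from h import *
s=st(); print(s['wrist_force']); scn('s13',260,200,80,60,10)
grab('wrist','w13'); i=cv2.imread('pics/w13.png'); cv2.imwrite('pics/w13c.png',cv2.resize(i[200:350,180:380],(800,600),interpolation=cv2.INTER_CUBIC))
E
```

```text
t 12.35 tcp [ 0.423  -0.2754 -0.0151] jaw az -57.3 ydir [ 0.001 -0.    -1.   ] gap 0.0471 q [ 0.04  0.56  0.58  2.13 -0.55  0.59  0.02]
[-0.01357063 -0.03165724 -0.71240163]
```

View pics/s13c.png

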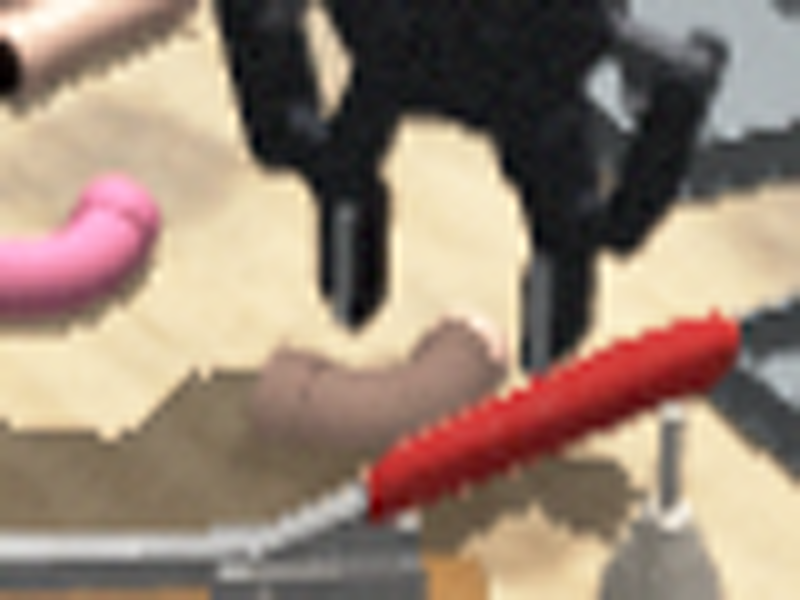

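View pics/w13c.png

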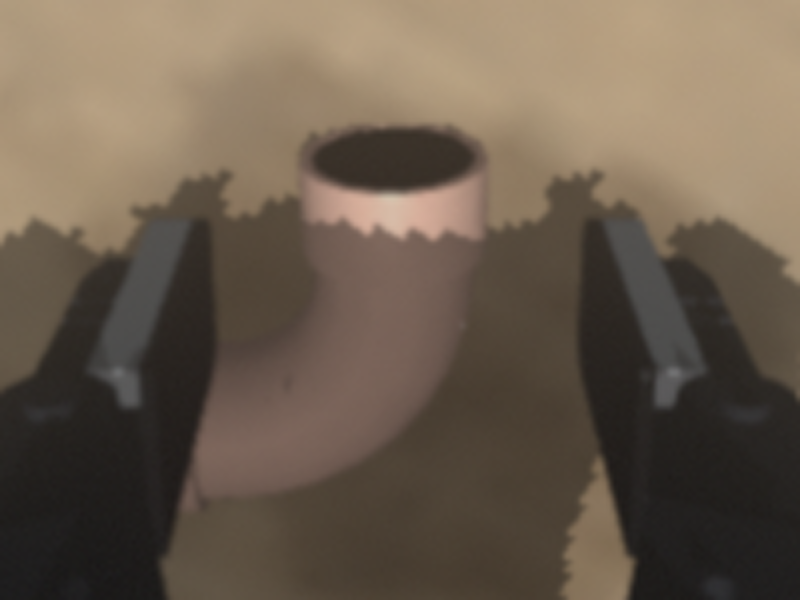

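```bash
python3 - <<'E'
from h import *
d=load('s13'); tipz(d,(295.3,232.5),-.0255); tipz(d,(314.2,237),.0255)
E
```

```text
tip z 0.0203 miss 0.0036
tip z 0.0206 miss 0.0002
```

Request:
{"name": "play_rows", "arguments": {
  "steps": [
    {"xyz": [0, 0, -0.004], "twist": [0, 0, 0]},
    {"xyz": [0, 0, -0.008], "twist": [0, 0, 0]},
    {"xyz": [0, 0, -0.012], "twist": [0, 0, 0]},
    {"xyz": [0, 0, -0.012], "twist": [0, 0, 0]}
  ]
}}

```text
time: 12.85
tcp_pos: [0.4232, -0.2758, -0.0268]
tool_rot: [0.199, -0.678, 0.679, -0.2]
wrist_force: [0.1, 0.6, -0.7]
finger_gap: 0.0468
```

Request:
{"name": "play_rows", "arguments": {
  "steps": [
    {"xyz": [0, 0, 0], "twist": [0, 0, 0]},
    {"xyz": [0, 0, 0], "twist": [0, 0, 0]},
    {"xyz": [0, 0, 0], "twist": [0, 0, 0]},
    {"xyz": [0, 0, 0], "twist": [0, 0, 0]}
  ],
  "claw": -1
}}

```text
time: 13.25
tcp_pos: [0.4233, -0.2759, -0.0266]
tool_rot: [0.199, -0.678, 0.679, -0.2]
wrist_force: [-0.6, 0.1, 1.3]
finger_gap: 0.0193
```

```bash
python3 - <<'E'
from h import *
s=st(); print(s['wrist_force']); scn('s14',260,200,80,60,10)
grab('wrist','w14'); i=cv2.imread('pics/w14.png'); cv2.imwrite('pics/w14c.png',cv2.resize(i[200:350,180:380],(800,600),interpolation=cv2.INTER_CUBIC))
E
```

```text
t 13.25 tcp [ 0.4233 -0.2759 -0.0266] jaw az -57.3 ydir [ 0.002 -0.001 -1.   ] gap 0.0193 q [ 0.06  0.58  0.56  2.14 -0.57  0.57  0.04]
[-0.55021498  0.06861517  1.31436532]
```

View pics/w14c.png

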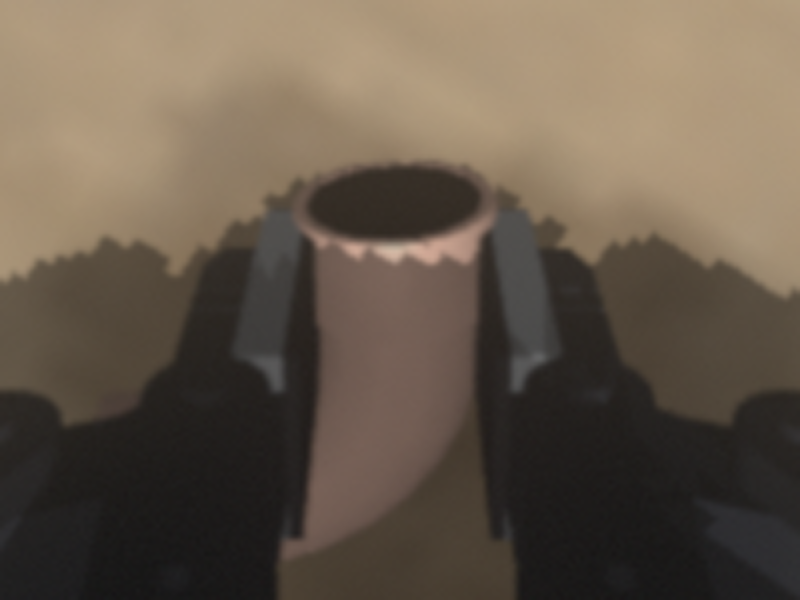

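View pics/s14c.png

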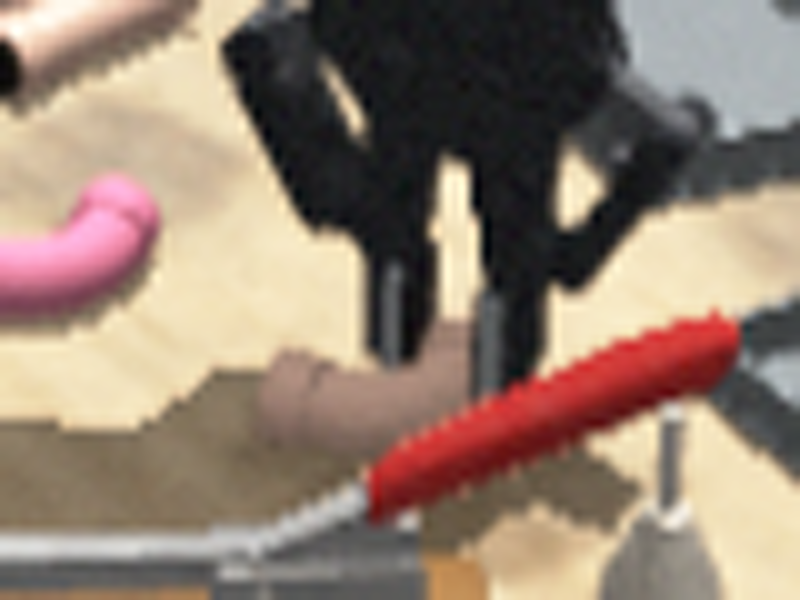

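The grip is square on the leg with a gap of about 19 mm. I lift, carry to the elbow tray and turn by about +51°.

Request:
{"name": "play_rows", "arguments": {
  "steps": [
    {"xyz": [0, 0, 0.015], "twist": [0, 0, 0]},
    {"xyz": [0, 0, 0.05], "twist": [0, 0, 0]},
    {"xyz": [0.0, 0.0, 0.09], "twist": [0, 0, 0]},
    {"xyz": [0.0, 0.0, 0.13], "twist": [0, 0, 0]},
    {"xyz": [0.01, 0.03, 0.14], "twist": [0, 0, 5]}
  ]
}}

```text
time: 13.85
tcp_pos: [0.4342, -0.2513, 0.1185]
tool_rot: [0.224, -0.667, 0.673, -0.229]
wrist_force: [1.2, 0.0, -1.5]
finger_gap: 0.0193
```

Request:
{"name": "play_rows", "arguments": {
  "steps": [
    {"xyz": [0.02, 0.035, 0], "twist": [0, 0, 6]},
    {"xyz": [0.04, 0.07, 0], "twist": [0, 0, 13]},
    {"xyz": [0.06, 0.105, 0.0], "twist": [0, 0, 20]},
    {"xyz": [0.08, 0.14, 0.0], "twist": [0, 0, 27]},
    {"xyz": [0.1, 0.175, 0.0], "twist": [0, 0, 34]}
  ]
}}

```text
time: 14.35
tcp_pos: [0.5346, -0.075, 0.1195]
tool_rot: [0.41, -0.571, 0.576, -0.417]
wrist_force: [1.5, -0.7, -0.8]
finger_gap: 0.0198
```

```bash
python3 - <<'E'
from h import *
s=st(); print(s['wrist_force']); grab('wrist','w15')
E
```

```text
t 14.35 tcp [ 0.5346 -0.075   0.1195] jaw az -18.4 ydir [ 0.013  0.    -1.   ] gap 0.0198 q [-0.38  0.36  0.56  1.97 -0.25  0.86 -0.01]
[ 1.48145988 -0.69807159 -0.79601138]
```

View pics/w15.png

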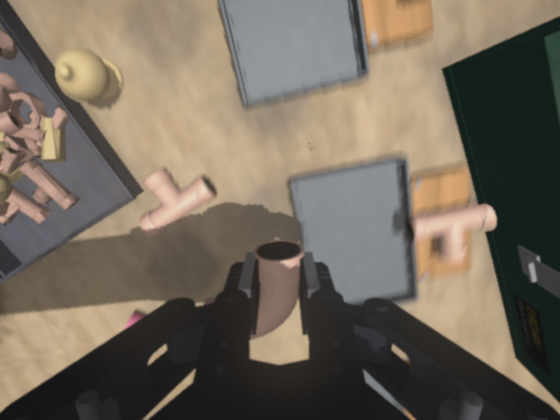

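```bash
python3 - <<'E'
from h import *
d=load('w15')
def q(*ps): return [onz(d,p,.02)[:2].round(4) for p in ps]
a,b,c=q((243,107),(368,78),(222,5)); print('elbow tray',a,b,c, np.degrees(np.arctan2(*(b-a)[::-1])),np.linalg.norm(b-a),np.degrees(np.arctan2(*(c-a)[::-1])))
u=(b-a)/np.linalg.norm(b-a); v=np.array([-u[1],u[0]]); print('centre',(a+b)/2+v*.078)
a,b,c=q((290,180),(406,154),(415,300)); print('tee tray',a,b,c, np.degrees(np.arctan2(*(b-a)[::-1])),np.linalg.norm(b-a),np.degrees(np.arctan2(*(c-b)[::-1])))
u=(b-a)/np.linalg.norm(b-a); v=np.array([-u[1],u[0]]); print('centre',(a+b)/2-v*.078)
E
```

```text
elbow tray [0.5324 0.0124] [0.6405 0.0014] [0.5433 0.0906] -5.810283495760445 0.10865822564352869 82.06488521670053
centre [0.59434632 0.08449928]
tee tray [ 0.5512 -0.0613] [ 0.6583 -0.0717] [ 0.6377 -0.2263] -5.546346392577917 0.10760376387468978 -97.58978820552254
centre [ 0.59721123 -0.14413483]
```

Request:
{"name": "play_rows", "arguments": {
  "steps": [
    {"xyz": [0.017, 0.035, 0], "twist": [0, 0.7, 4]},
    {"xyz": [0.034, 0.07, 0], "twist": [0, 0.7, 8]},
    {"xyz": [0.051, 0.105, 0.0], "twist": [0, 0.7, 12]},
    {"xyz": [0.0635, 0.131, 0.0], "twist": [0, 0.7, 12]},
    {"xyz": [0.0635, 0.131, 0.0], "twist": [0, 0.7, 12]}
  ]
}}

```text
time: 14.9
tcp_pos: [0.6034, 0.0696, 0.1197]
tool_rot: [-0.474, 0.523, -0.521, 0.48]
wrist_force: [-0.4, -0.1, -0.1]
finger_gap: 0.0193
```

Request:
{"name": "play_rows", "arguments": {
  "steps": [
    {"xyz": [0, 0, -0.03], "twist": [0, 0, 0]},
    {"xyz": [0, 0, -0.065], "twist": [0, 0, 0]},
    {"xyz": [0, 0, -0.085], "twist": [0, 0, 0]},
    {"xyz": [0, 0, -0.09], "twist": [0, 0, 0]},
    {"xyz": [0, 0, -0.09], "twist": [0, 0, 0]}
  ]
}}

```text
time: 15.4
tcp_pos: [0.603, 0.0686, 0.0298]
tool_rot: [-0.474, 0.524, -0.521, 0.479]
wrist_force: [0.3, -0.2, -0.2]
finger_gap: 0.0193
```

```bash
python3 - <<'E'
from h import *
s=st(); print(s['wrist_force']); grab('wrist','w16')
E
```

```text
t 15.4 tcp [0.603  0.0686 0.0298] jaw az -5.3 ydir [ 0.002  0.007 -1.   ] gap 0.0193 q [-0.48  0.57  0.41  1.87 -0.33  0.76  0.02]
[ 0.2677002  -0.20043369 -0.15465322]
```

View pics/w16.png

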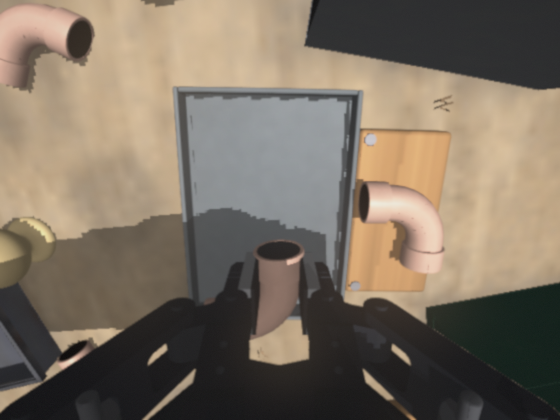

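```bash
python3 - <<'E'
from h import *
d=load('w16')
a,b,c,e=[onz(d,p,.02)[:2].round(4) for p in((175,88),(362,92),(191,285),(345,285))]; print(a,b,c,e,np.degrees(np.arctan2(*(b-a)[::-1])),np.linalg.norm(b-a))
u=(b-a)/np.linalg.norm(b-a); v=np.array([-u[1],u[0]]); print('centre',(a+b)/2-v*.078)
E
```

```text
[0.5519 0.1645] [0.6588 0.1524] [0.5387 0.0372] [0.6454 0.0274] -6.457817898689595 0.10758261941410435
centre [0.59657721 0.08094492]
```

Request:
{"name": "play_rows", "arguments": {
  "steps": [
    {"xyz": [-0.005, -0.0125, 0], "twist": [0.4, 0, -1]},
    {"xyz": [-0.005, -0.0125, -0.01], "twist": [0.4, 0, -1]},
    {"xyz": [-0.005, -0.0125, -0.03], "twist": [0.4, 0, -1]},
    {"xyz": [-0.005, -0.0125, -0.045], "twist": [0.4, 0, -1]},
    {"xyz": [-0.005, -0.0125, -0.047], "twist": [0.4, 0, -1]}
  ]
}}

```text
time: 15.95
tcp_pos: [0.5972, 0.0559, -0.0182]
tool_rot: [-0.468, 0.53, -0.523, 0.475]
wrist_force: [-1.2, 0.2, -0.6]
finger_gap: 0.0194
```

```bash
python3 - <<'E'
from h import *
s=st(); print(s['wrist_force']); grab('wrist','w17')
E
```

```text
t 15.95 tcp [ 0.5972  0.0559 -0.0182] jaw az -6.3 ydir [ 0.001  0.014 -1.   ] gap 0.0194 q [-0.43  0.63  0.37  1.9  -0.37  0.67  0.06]
[-1.22249476  0.2111871  -0.61329864]
```

View pics/w17.png

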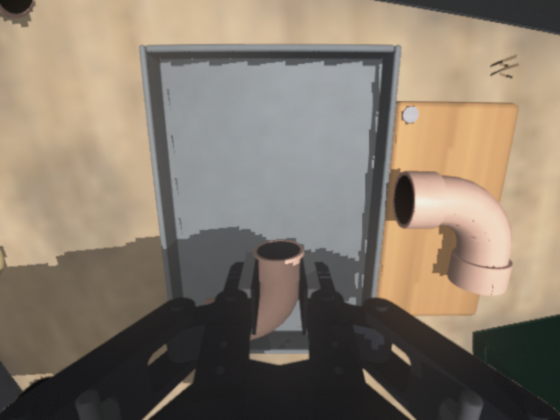

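Request:
{"name": "play_rows", "arguments": {
  "steps": [
    {"xyz": [0, 0, -0.002], "twist": [-0.8, 0, 0]},
    {"xyz": [0, 0, -0.004], "twist": [-0.8, 0, 0]},
    {"xyz": [0, 0, -0.004], "twist": [-0.8, 0, 0]}
  ]
}}

```text
time: 16.3
tcp_pos: [0.598, 0.0565, -0.0215]
tool_rot: [0.471, -0.526, 0.527, -0.473]
wrist_force: [0.5, 0.1, -0.1]
finger_gap: 0.0195
```

Request:
{"name": "play_rows", "arguments": {
  "steps": [
    {"xyz": [0, 0, 0], "twist": [0, 0, 0]},
    {"xyz": [0, 0, 0], "twist": [0, 0, 0]},
    {"xyz": [0, 0, 0], "twist": [0, 0, 0]}
  ],
  "claw": -0.2
}}

```text
time: 16.6
tcp_pos: [0.5983, 0.0564, -0.0211]
tool_rot: [0.471, -0.526, 0.527, -0.473]
wrist_force: [-0.7, -0.2, 0.5]
finger_gap: 0.0342
```

Request:
{"name": "play_rows", "arguments": {
  "steps": [
    {"xyz": [0, 0, 0.02], "twist": [0, 0, 0]},
    {"xyz": [0, 0, 0.05], "twist": [0, 0, 0]},
    {"xyz": [0, 0, 0.09], "twist": [0, 0, 0]},
    {"xyz": [0, 0, 0.13], "twist": [0, 0, 0]},
    {"xyz": [0, 0, 0.17], "twist": [0, 0, 0]}
  ]
}}

```text
time: 17.1
tcp_pos: [0.598, 0.0562, 0.1506]
tool_rot: [0.471, -0.526, 0.527, -0.473]
wrist_force: [0.9, 0.5, 0.4]
finger_gap: 0.034
```

```bash
python3 - <<'E'
from h import *
s=st(); print(s['wrist_force']); grab('wrist','w18')
E
```

```text
t 17.1 tcp [0.598  0.0562 0.1506] jaw az -6.3 ydir [ 0.003  0.    -1.   ] gap 0.034 q [-0.53  0.42  0.49  1.79 -0.23  0.99 -0.06]
[0.89691221 0.54525247 0.41881051]
```

View pics/w18.png

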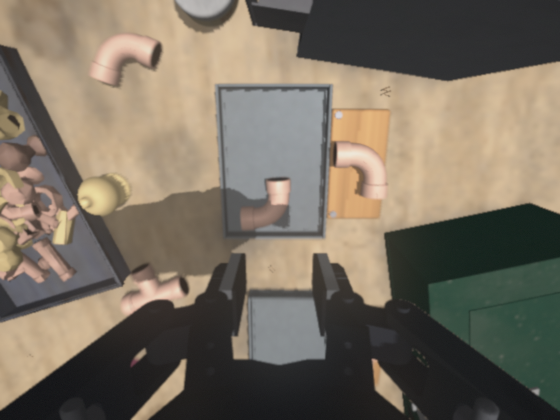

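The first elbow lies flat in the right half of the elbow tray at (265,205). Next is the second elbow at (125,55).

Request:
{"name": "play_rows", "arguments": {
  "steps": [
    {"xyz": [-0.033, 0.033, 0.01], "twist": [0, 0, 0]},
    {"xyz": [-0.066, 0.068, 0.03], "twist": [0, 0, 0]},
    {"xyz": [-0.1, 0.1, 0.04], "twist": [0, 0, 0]},
    {"xyz": [-0.133, 0.13, 0.04], "twist": [0, 0, 0]},
    {"xyz": [-0.133, 0.14, 0.04], "twist": [0, 0, 0]}
  ]
}}

```text
time: 17.65
tcp_pos: [0.4654, 0.2001, 0.1979]
tool_rot: [0.469, -0.523, 0.526, -0.478]
wrist_force: [0.6, 0.7, -1.1]
finger_gap: 0.0339
```

```bash
python3 - <<'E'
from h import *
s=st(); grab('wrist','w19')
i=cv2.imread('pics/w19.png'); cv2.imwrite('pics/w19c.png',cv2.resize(i[140:240,220:340],(720,600),interpolation=cv2.INTER_CUBIC))
i=cv2.imread('pics/w18.png'); cv2.imwrite('pics/w18c.png',cv2.resize(i[20:100,75:175],(750,600),interpolation=cv2.INTER_CUBIC))
E
```

```text
t 17.65 tcp [0.4654 0.2001 0.1979] jaw az -5.8 ydir [ 0.013  0.006 -1.   ] gap 0.0339 q [-0.89  0.19  0.46  1.96 -0.1   1.   -0.49]
```

View pics/w19.png

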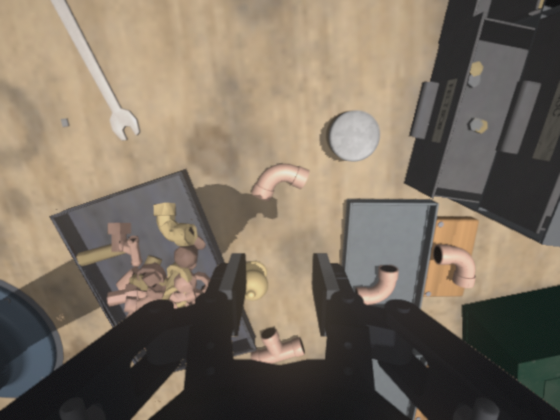

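View pics/w19c.png

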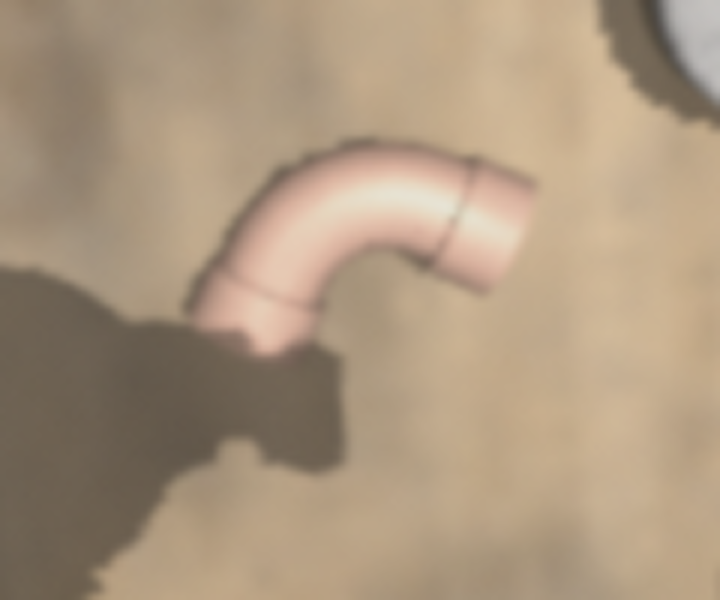

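View pics/w18c.png

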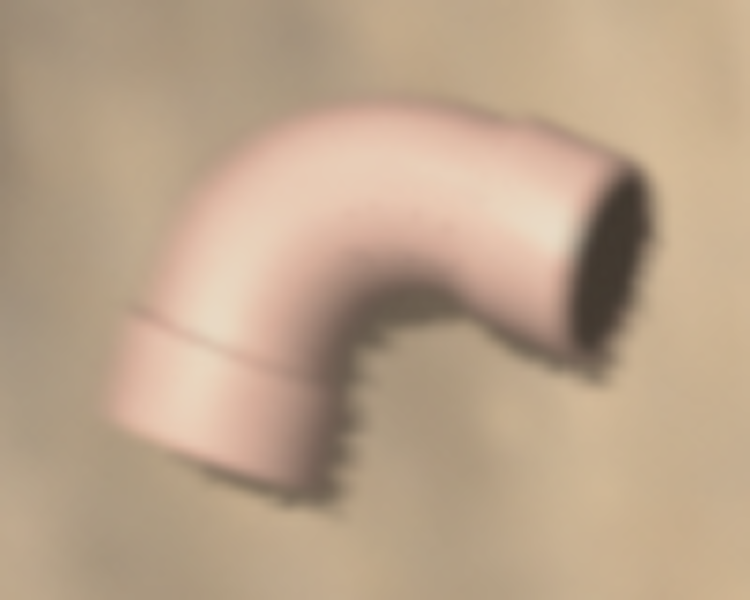

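```bash
python3 - <<'E'
from h import *
d=load('w19');e=load('w18'); f=lambda x,y:(220+x/6,140+y/6); g=lambda x,y:(75+x/7.5,20+y/7.5)
for a,b in (((537,185),(640,165)),((487,292),(585,355))): print(tri(d,f(*a),e,g(*b)))
P1,P2,m,u=elbow(e,(g(108,412),g(305,488)),(g(640,165),g(585,355)))
a,b=[onz(d,f(*p),.011) for p in((537,185),(487,292))]; print('P2 w19',(a+b)/2,np.linalg.norm(a-b))
n=np.array([-u[1],u[0]]); 
if n@np.array([0,1])<0:n=-n
for s,P in ((1,P1),(-1,P2)):
    dirn=(n+s*u)/np.sqrt(2); g0=P[:2]+dirn*.012; ax=np.degrees(np.arctan2(dirn[1],dirn[0])); print('grasp',g0.round(4),'leg inward az',ax.round(1),'jaw az',(ax+90).round(1))
print('origin', (m[:2]+n*.0085).round(4))
E
```

```text
(array([0.50473835, 0.20822737, 0.01435481]), np.float64(0.00057571439196269))
(array([0.49315111, 0.18760165, 0.01433983]), np.float64(0.00046083042046718653))
ends [0.4401 0.183  0.011 ] [0.4976 0.1984 0.011 ] widths 0.0264 0.0239 sep 0.0596
P2 w19 [0.49938644 0.19738485 0.011     ] 0.023927589064519663
grasp [0.4461 0.1934] leg inward az 60.0 jaw az 150.0
grasp [0.4872 0.2044] leg inward az 150.0 jaw az 240.0
origin [0.4666 0.1989]
```

```bash
python3 - <<'E'
from h import *
d=load('w19')
for p in ((185,172),(215,250),(53,215)): print(onz(d,p,.03).round(3))
s0=load('scene0');t=load('top0'); print('scrap corner h',tri(d,(185,172),t,(176,235)), )
e=load('w18'); P=[onz(e,p,.015).round(4) for p in((267,181),(290,181),(240,207),(241,229),(280,225))]; print(P)
c=np.array([.595,.082]); th=np.radians(-6.3); Rm=np.array([[np.cos(th),-np.sin(th)],[np.sin(th),np.cos(th)]])
for p in P: print('tray frame',(Rm.T@(p[:2]-c)).round(4))
print('target',c+Rm@np.array([-.0,.026]))
E
```

```text
[0.362 0.225 0.03 ]
[0.381 0.126 0.03 ]
[0.194 0.191 0.03 ]
scrap corner h (array([0.35530559, 0.22053548, 0.00514099]), np.float64(0.0018231109629564476))
[array([0.5871, 0.0667, 0.015 ]), array([0.6109, 0.064 , 0.015 ]), array([0.5551, 0.0417, 0.015 ]), array([0.5524, 0.0167, 0.015 ]), array([0.5953, 0.0167, 0.015 ])]
tray frame [-0.0062 -0.0161]
tray frame [ 0.0178 -0.0161]
tray frame [-0.0352 -0.0444]
tray frame [-0.0352 -0.0696]
tray frame [ 0.0075 -0.0649]
target [0.59785309 0.10784298]
```

Request:
{"name": "play_rows", "arguments": {
  "steps": [
    {"xyz": [-0.019, -0.007, 0.0], "twist": [-0.3, 0.7, -8]},
    {"xyz": [-0.019, -0.007, -0.04], "twist": [-0.3, 0.7, -16]},
    {"xyz": [-0.019, -0.007, -0.08], "twist": [-0.3, 0.7, -24]},
    {"xyz": [-0.019, -0.007, -0.12], "twist": [-0.3, 0.7, -24]},
    {"xyz": [-0.019, -0.007, -0.16], "twist": [-0.3, 0.7, -24]}
  ],
  "claw": 0.1
}}

```text
time: 18.2
tcp_pos: [0.4502, 0.1922, 0.0366]
tool_rot: [0.353, -0.61, 0.614, -0.354]
wrist_force: [0.8, 1.8, -0.1]
finger_gap: 0.0468
```

Request:
{"name": "play_rows", "arguments": {
  "steps": [
    {"xyz": [0, 0, 0], "twist": [0, 0, 0]}
  ]
}}

```text
time: 18.3
tcp_pos: [0.4476, 0.1891, 0.0325]
tool_rot: [0.356, -0.61, 0.615, -0.35]
wrist_force: [-0.6, -0.3, 0.1]
finger_gap: 0.0471
```

```bash
python3 - <<'E'
from h import *
s=st(); grab('wrist','w20')
E
```

```text
t 18.3 tcp [0.4476 0.1891 0.0325] jaw az -30.1 ydir [-0.003 -0.011 -1.   ] gap 0.0471 q [-0.85  0.42  0.44  2.14 -0.28  0.65 -0.74]
```

View pics/w20.png

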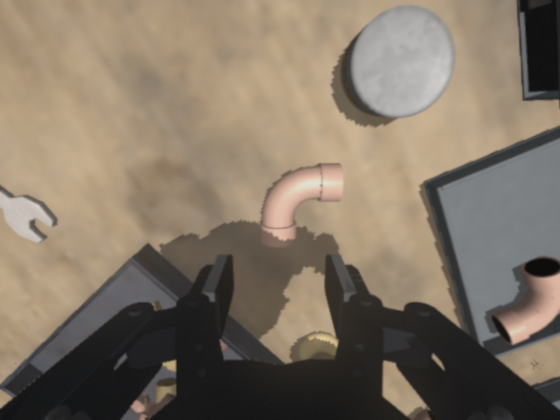

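Request:
{"name": "play_rows", "arguments": {
  "steps": [
    {"xyz": [-0.0015, 0.0035, -0.015], "twist": [0.6, -0.2, 0]},
    {"xyz": [-0.0015, 0.0035, -0.035], "twist": [0.6, -0.2, 0]},
    {"xyz": [-0.0015, 0.0035, -0.045], "twist": [0.6, -0.2, 0]},
    {"xyz": [-0.0015, 0.0035, -0.045], "twist": [0.6, -0.2, 0]}
  ]
}}

```text
time: 18.75
tcp_pos: [0.4492, 0.1929, -0.0097]
tool_rot: [0.351, -0.613, 0.613, -0.355]
wrist_force: [0.2, 0.4, 0.5]
finger_gap: 0.047
```

```bash
python3 - <<'E'
from h import *
s=st(); grab('wrist','w21'); i=cv2.imread('pics/w21.png'); cv2.imwrite('pics/w21c.png',cv2.resize(i[180:350,180:380],(700,595),interpolation=cv2.INTER_CUBIC))
E
```

```text
t 18.75 tcp [ 0.4492  0.1929 -0.0097] jaw az -30.2 ydir [ 0.005  0.002 -1.   ] gap 0.047 q [-0.8   0.49  0.38  2.16 -0.35  0.54 -0.68]
```

View pics/w21c.png

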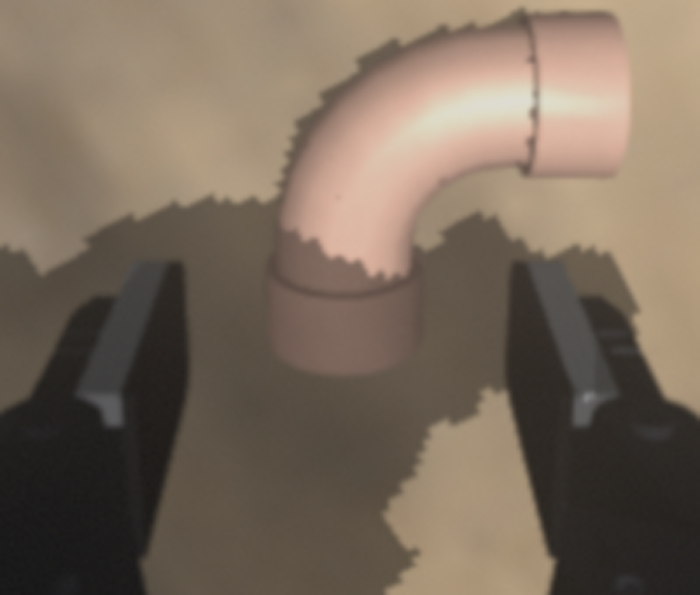

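Request:
{"name": "play_rows", "arguments": {
  "steps": [
    {"xyz": [-0.001, 0, -0.006], "twist": [0, 0, 0]},
    {"xyz": [-0.001, 0, -0.012], "twist": [0, 0, 0]},
    {"xyz": [-0.001, 0, -0.0168], "twist": [0, 0, 0]},
    {"xyz": [-0.001, 0, -0.0168], "twist": [0, 0, 0]}
  ]
}}

```text
time: 19.2
tcp_pos: [0.448, 0.193, -0.0265]
tool_rot: [0.351, -0.613, 0.613, -0.355]
wrist_force: [0.4, 0.2, 0.4]
finger_gap: 0.0469
```

Request:
{"name": "play_rows", "arguments": {
  "steps": [
    {"xyz": [0, 0, 0], "twist": [0, 0, 0]},
    {"xyz": [0, 0, 0], "twist": [0, 0, 0]},
    {"xyz": [0, 0, 0], "twist": [0, 0, 0]},
    {"xyz": [0, 0, 0], "twist": [0, 0, 0]},
    {"xyz": [0, 0, 0], "twist": [0, 0, 0]}
  ],
  "claw": -1
}}

```text
time: 19.7
tcp_pos: [0.4481, 0.193, -0.0263]
tool_rot: [0.351, -0.613, 0.613, -0.355]
wrist_force: [-1.2, 1.0, 3.1]
finger_gap: 0.0192
```

```bash
python3 - <<'E'
from h import *
s=st(); grab('wrist','w22'); i=cv2.imread('pics/w22.png'); cv2.imwrite('pics/w22c.png',cv2.resize(i[180:350,180:380],(700,595),interpolation=cv2.INTER_CUBIC))
E
```

```text
t 19.7 tcp [ 0.4481  0.193  -0.0263] jaw az -30.2 ydir [ 0.005  0.002 -1.   ] gap 0.0192 q [-0.78  0.52  0.36  2.17 -0.37  0.5  -0.66]
```

View pics/w22c.png

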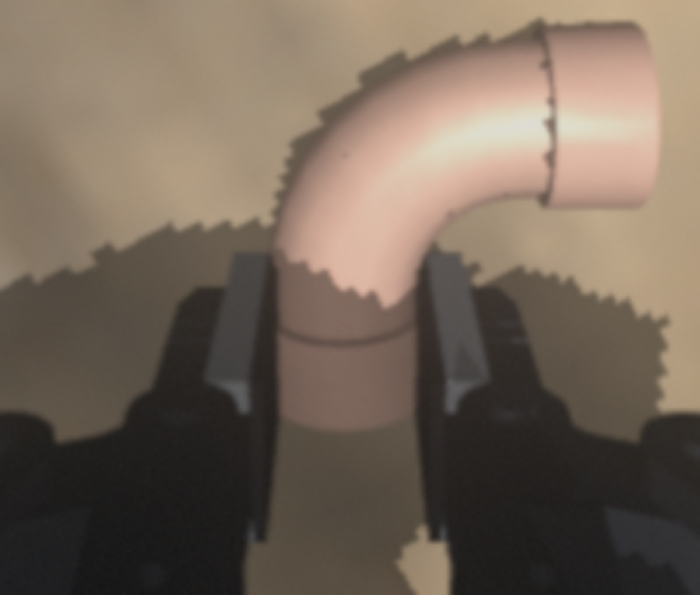

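Request:
{"name": "play_rows", "arguments": {
  "steps": [
    {"xyz": [0, 0, 0.02], "twist": [0, 0, 0]},
    {"xyz": [0, 0, 0.06], "twist": [0, 0, 8]},
    {"xyz": [0.0, 0.0, 0.1], "twist": [0, 0, 16]},
    {"xyz": [0.0, -0.005, 0.14], "twist": [0, 0, 24]},
    {"xyz": [0.0, -0.01, 0.15], "twist": [0, 0, 32]}
  ]
}}

```text
time: 20.25
tcp_pos: [0.4506, 0.1841, 0.1277]
tool_rot: [-0.505, 0.49, -0.491, 0.514]
wrist_force: [0.1, -0.0, -0.8]
finger_gap: 0.0192
```

Request:
{"name": "play_rows", "arguments": {
  "steps": [
    {"xyz": [0.01, -0.01, 0], "twist": [0, 0, 8]},
    {"xyz": [0.025, -0.02, 0], "twist": [0, 0, 16]},
    {"xyz": [0.04, -0.03, 0], "twist": [0, 0, 24]},
    {"xyz": [0.055, -0.04, 0], "twist": [0, 0, 32]},
    {"xyz": [0.07, -0.05, 0], "twist": [0, 0, 40]}
  ]
}}

```text
time: 20.75
tcp_pos: [0.5208, 0.1336, 0.1273]
tool_rot: [-0.643, 0.286, -0.283, 0.652]
wrist_force: [0.7, 0.7, -0.7]
finger_gap: 0.019
```

Request:
{"name": "play_rows", "arguments": {
  "steps": [
    {"xyz": [0.02, -0.01, 0], "twist": [0, 0, 8]},
    {"xyz": [0.04, -0.015, 0], "twist": [0, 0, 16]},
    {"xyz": [0.06, -0.02, 0], "twist": [0, 0, 24]},
    {"xyz": [0.08, -0.025, 0], "twist": [0, 0, 32]},
    {"xyz": [0.085, -0.026, 0], "twist": [0, 0, 40]}
  ]
}}

```text
time: 21.25
tcp_pos: [0.6077, 0.1063, 0.1267]
tool_rot: [-0.702, 0.047, -0.042, 0.709]
wrist_force: [-0.3, -0.2, -1.2]
finger_gap: 0.0192
```

```bash
python3 - <<'E'
from h import *
s=st(); grab('wrist','w23'); scn('s23',200,80,200,150,4)
E
```

```text
t 21.25 tcp [0.6077 0.1063 0.1267] jaw az 82.7 ydir [-0.007  0.01  -1.   ] gap 0.0192 q [-0.32  0.44  0.12  1.75 -0.08  0.95  1.27]
```

View pics/w23.png

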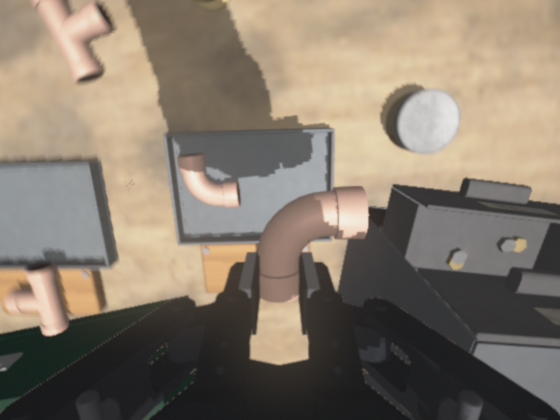

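View pics/s23c.png

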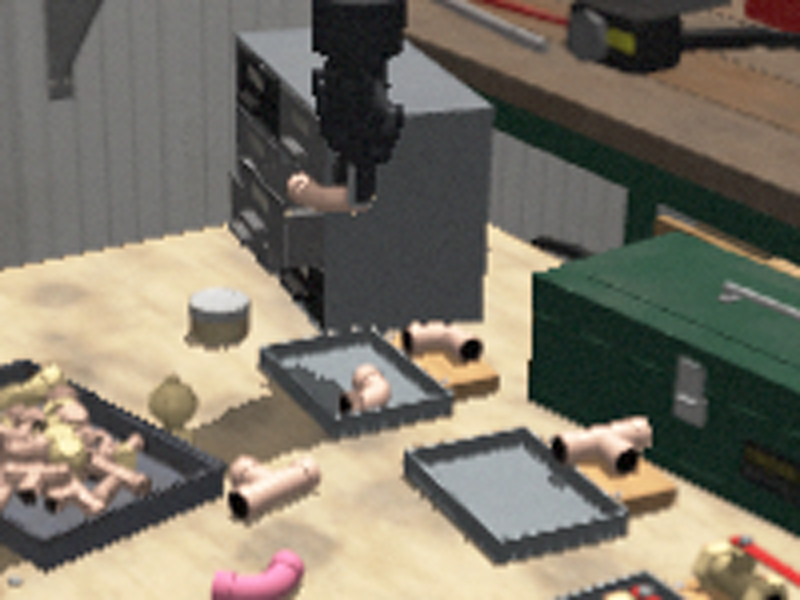

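Request:
{"name": "play_rows", "arguments": {
  "steps": [
    {"xyz": [-0.001, 0, -0.03], "twist": [-0.6, -0.4, 1]},
    {"xyz": [-0.001, 0, -0.06], "twist": [-0.6, -0.4, 1]},
    {"xyz": [-0.001, 0, -0.09], "twist": [-0.6, -0.4, 1]},
    {"xyz": [-0.001, 0, -0.1], "twist": [-0.6, -0.4, 1]},
    {"xyz": [-0.001, 0, -0.1], "twist": [-0.6, -0.4, 1]}
  ]
}}

```text
time: 21.85
tcp_pos: [0.6036, 0.1069, 0.0251]
tool_rot: [0.706, -0.043, 0.039, -0.706]
wrist_force: [0.1, -0.7, -0.6]
finger_gap: 0.0194
```

```bash
python3 - <<'E'
from h import *
s=st(); print(s['wrist_force']);grab('wrist','w24')
E
```

```text
t 21.85 tcp [0.6036 0.1069 0.0251] jaw az 83.4 ydir [-0.005 -0.001 -1.   ] gap 0.0194 q [-0.32  0.56  0.1   1.84 -0.08  0.75  1.28]
[ 0.11229291 -0.74877004 -0.59526768]
```

View pics/w24.png

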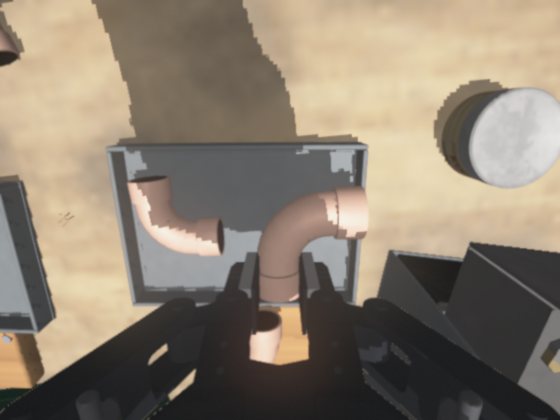

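```bash
python3 - <<'E'
from h import *
d=load('w24'); c=np.array([.595,.082]); th=np.radians(-6.3); Rm=np.array([[np.cos(th),-np.sin(th)],[np.sin(th),np.cos(th)]])
T=lambda p,z:(Rm.T@(onz(d,p,z)[:2]-c)).round(4)
for p in((368,190),(368,235),(280,300),(262,260)): print('held',T(p,.062))
for p in((223,222),(221,254)): print('placed',T(p,.015))
for p in((108,146),(367,144),(135,304),(356,304)): print('rim',T(p,.02))
E
```

```text
held [-0.0361  0.0678]
held [-0.0133  0.0696]
held [0.0234 0.026 ]
held [-0.     0.017]
placed [-0.0039 -0.0108]
placed [ 0.0189 -0.0135]
rim [-0.0537 -0.0755]
rim [-0.0536  0.0775]
rim [ 0.0547 -0.0753]
rim [0.0551 0.0786]
```

Request:
{"name": "play_rows", "arguments": {
  "steps": [
    {"xyz": [0.001, -0.001, -0.015], "twist": [0, -0.2, 0]},
    {"xyz": [0.001, -0.001, -0.03], "twist": [0, -0.2, 0]},
    {"xyz": [0.001, -0.001, -0.041], "twist": [0, -0.2, 0]},
    {"xyz": [0.001, -0.001, -0.046], "twist": [0, -0.2, 0]},
    {"xyz": [0.001, -0.001, -0.046], "twist": [0, -0.2, 0]}
  ]
}}

```text
time: 22.4
tcp_pos: [0.6056, 0.106, -0.02]
tool_rot: [0.706, -0.041, 0.041, -0.706]
wrist_force: [-0.4, 0.3, -1.4]
finger_gap: 0.0189
```

Request:
{"name": "play_rows", "arguments": {
  "steps": [
    {"xyz": [0, 0, -0.0015], "twist": [0, 0, 0]},
    {"xyz": [0, 0, -0.0015], "twist": [0, 0, 0]}
  ]
}}

```text
time: 22.6
tcp_pos: [0.6059, 0.1061, -0.0213]
tool_rot: [-0.706, 0.041, -0.041, 0.706]
wrist_force: [0.0, -1.0, -0.6]
finger_gap: 0.019
```

Request:
{"name": "play_rows", "arguments": {
  "steps": [
    {"xyz": [0, 0, 0], "twist": [0, 0, 0]},
    {"xyz": [0, 0, 0], "twist": [0, 0, 0]},
    {"xyz": [0, 0, 0], "twist": [0, 0, 0]}
  ],
  "claw": -0.32
}}

```text
time: 22.9
tcp_pos: [0.6062, 0.1061, -0.0209]
tool_rot: [-0.706, 0.04, -0.042, 0.706]
wrist_force: [0.5, 0.2, 0.2]
finger_gap: 0.0294
```

Request:
{"name": "play_rows", "arguments": {
  "steps": [
    {"xyz": [0, 0, 0.02], "twist": [0, 0, 0]},
    {"xyz": [0, 0, 0.05], "twist": [0, 0, 0]},
    {"xyz": [0, 0, 0.09], "twist": [0, 0, 0]},
    {"xyz": [0, 0, 0.13], "twist": [0, 0, 0]},
    {"xyz": [0, 0, 0.17], "twist": [0, 0, 0]}
  ]
}}

```text
time: 23.4
tcp_pos: [0.6059, 0.106, 0.1509]
tool_rot: [-0.706, 0.04, -0.042, 0.706]
wrist_force: [0.3, -0.0, 0.5]
finger_gap: 0.0293
```

```bash
python3 - <<'E'
from h import *
s=st(); print(s['wrist_force']); grab('wrist','w25')
E
```

```text
t 23.4 tcp [0.6059 0.106  0.1509] jaw az 83.3 ydir [ 0.002  0.    -1.   ] gap 0.0293 q [-0.33  0.41  0.12  1.74 -0.06  0.99  1.27]
[ 0.26583652 -0.04522312  0.54213481]
```

View pics/w25.png

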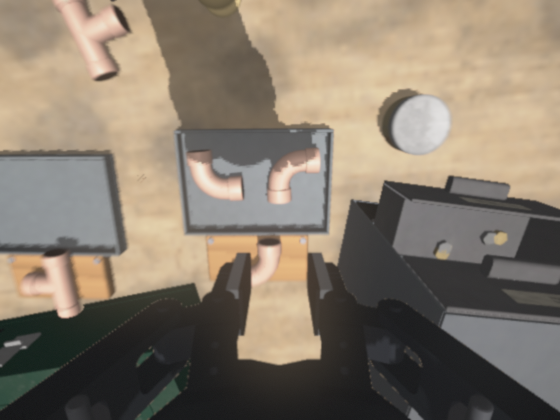

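Both elbows now lie side by side, at (213,178) and (292,172). The tee is next.

Request:
{"name": "play_rows", "arguments": {
  "steps": [
    {"xyz": [-0.032, -0.031, 0.01], "twist": [0, 0, 5]},
    {"xyz": [-0.064, -0.062, 0.02], "twist": [0, 0, 10]},
    {"xyz": [-0.096, -0.093, 0.03], "twist": [0, 0, 15]},
    {"xyz": [-0.128, -0.124, 0.03], "twist": [0, 0, 20]},
    {"xyz": [-0.16, -0.156, 0.03], "twist": [0, 0, 22]}
  ],
  "claw": 0.1
}}

```text
time: 23.95
tcp_pos: [0.4494, -0.0502, 0.1889]
tool_rot: [-0.698, -0.1, 0.09, 0.703]
wrist_force: [-0.5, -0.3, 1.0]
finger_gap: 0.0472
```

Request:
{"name": "play_rows", "arguments": {
  "steps": [
    {"xyz": [0, 0, 0], "twist": [0, 0, 0]}
  ]
}}

```text
time: 24.05
tcp_pos: [0.4452, -0.0547, 0.1887]
tool_rot: [-0.699, -0.097, 0.088, 0.703]
wrist_force: [1.1, 0.5, 0.5]
finger_gap: 0.047
```

```bash
python3 - <<'E'
from h import *
s=st(); grab('wrist','w26')
i=cv2.imread('pics/w26.png'); cv2.imwrite('pics/w26c.png',cv2.resize(i[130:250,200:360],(800,600),interpolation=cv2.INTER_CUBIC))
i=cv2.imread('pics/w25.png'); cv2.imwrite('pics/w25c.png',cv2.resize(i[0:90,50:150],(640,576),interpolation=cv2.INTER_CUBIC))
E
```

```text
t 24.05 tcp [ 0.4452 -0.0547  0.1887] jaw az 105.1 ydir [ 0.012  0.008 -1.   ] gap 0.047 q [-0.09  0.1   0.13  2.07 -0.03  0.97  1.89]
```

View pics/w26.png

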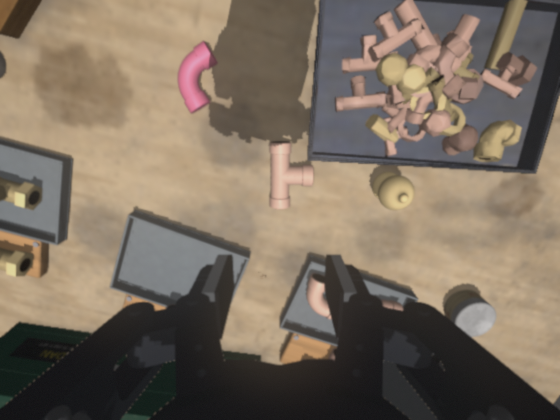

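View pics/w26c.png

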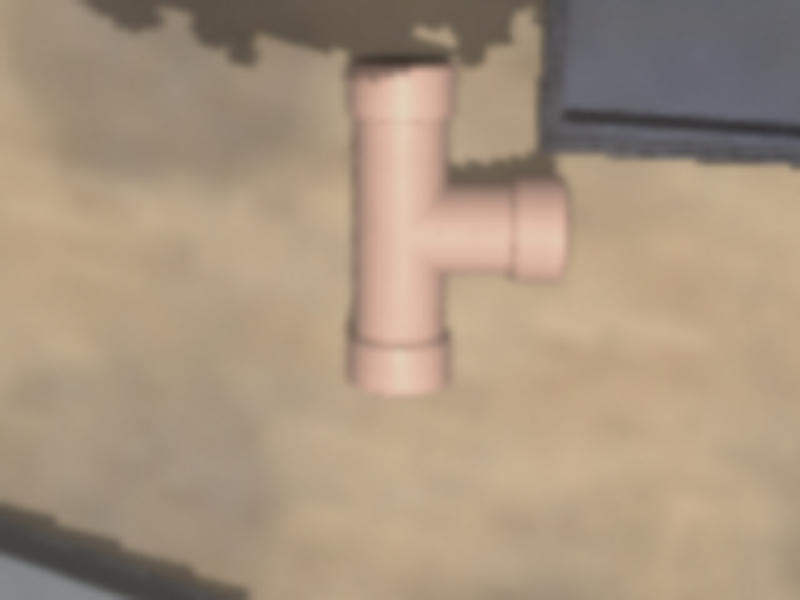

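View pics/w25c.png

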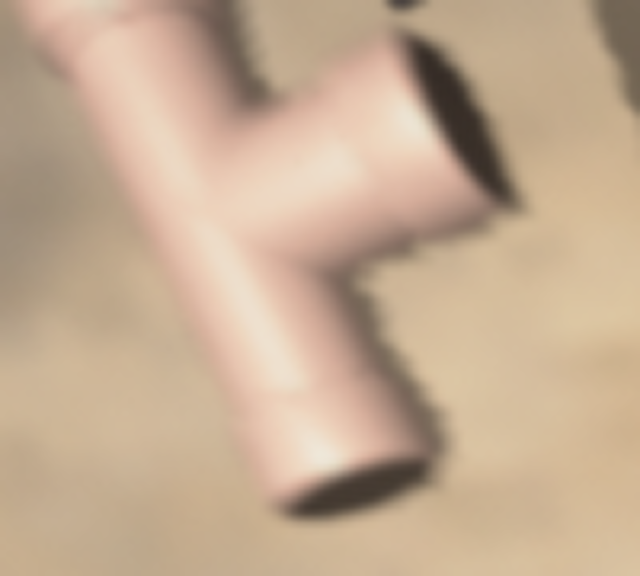

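```bash
python3 - <<'E'
from h import *
d=load('w26');e=load('w25'); f=lambda x,y:(200+x/5,130+y/5); g=lambda x,y:(50+x/6.4,y/6.4)
# +x end corners
for a,b in (((352,380),(275,505)),((450,378),(437,455))): print(tri(d,f(*a),e,g(*b)))
z=.011
L0,L1,R0,R1=[onz(d,f(*p),z)[:2] for p in((350,80),(350,375),(453,80),(449,375))]
T0=(L0+R0)/2;T1=(L1+R1)/2; u=(T1-T0)/np.linalg.norm(T1-T0)
lo,hi=[onz(d,f(400,y),z)[:2] for y in(388,62)]
print('az',np.degrees(np.arctan2(u[1],u[0])),'len',np.linalg.norm(lo-hi),'widths',np.linalg.norm(L0-R0),np.linalg.norm(L1-R1),'end',lo,hi)
br=onz(d,f(567,228),z)[:2]; print('branch end',br)
mid=(lo+hi)/2; print('run mid',mid,'branch proj',(br-mid)@u,np.linalg.norm(br-mid))
print('grasp',lo-u*.013)
s=state();print(s['tcp_pos'],'shift',lo-u*.013-s['tcp_pos'][:2])
E
```

```text
(array([ 0.47683705, -0.05606647,  0.01926098]), np.float64(0.000491422185210553))
(array([ 0.47222131, -0.03303218,  0.01298727]), np.float64(0.0005251184476261671))
az 14.739621946089983 len 0.07781993408380737 widths 0.023483414238637014 0.023962922469474724 end [ 0.47817347 -0.04366771] [ 0.40304611 -0.06396113]
branch end [ 0.42990891 -0.01605754]
run mid [ 0.44060979 -0.05381442] branch proj -0.0007423732577535886 0.03924399405946845
grasp [ 0.46560127 -0.04697526]
[ 0.44742847 -0.05258681  0.18917277] shift [0.0181728  0.00561155]
```

Request:
{"name": "play_rows", "arguments": {
  "steps": [
    {"xyz": [0.018, 0.0055, -0.03], "twist": [-0.4, 0.6, 0]},
    {"xyz": [0.018, 0.0055, -0.075], "twist": [-0.4, 0.6, 0]},
    {"xyz": [0.018, 0.0055, -0.12], "twist": [-0.4, 0.6, 0]},
    {"xyz": [0.018, 0.0055, -0.16], "twist": [-0.4, 0.6, 0]},
    {"xyz": [0.018, 0.0055, -0.175], "twist": [-0.4, 0.6, 0]}
  ]
}}

```text
time: 24.6
tcp_pos: [0.4637, -0.0457, 0.0105]
tool_rot: [-0.7, -0.093, 0.095, 0.702]
wrist_force: [-0.1, -0.2, 0.8]
finger_gap: 0.0468
```

Request:
{"name": "play_rows", "arguments": {
  "steps": [
    {"xyz": [0, 0, 0], "twist": [0, 0, 0]}
  ]
}}

```text
time: 24.7
tcp_pos: [0.4628, -0.0446, 0.0083]
tool_rot: [-0.7, -0.092, 0.096, 0.702]
wrist_force: [0.1, 0.3, 0.2]
finger_gap: 0.0469
```

```bash
python3 - <<'E'
from h import *
s=st(); grab('wrist','w27'); i=cv2.imread('pics/w27.png'); cv2.imwrite('pics/w27c.png',cv2.resize(i[150:350,160:400],(720,600),interpolation=cv2.INTER_CUBIC)); st()
E
```

```text
t 24.7 tcp [ 0.4628 -0.0446  0.0083] jaw az 105.3 ydir [-0.007  0.002 -1.   ] gap 0.0469 q [-0.07  0.41  0.1   2.18 -0.08  0.56  1.92]
t 24.75 tcp [ 0.4634 -0.0445  0.0091] jaw az 105.4 ydir [-0.005  0.003 -1.   ] gap 0.0472 q [-0.07  0.41  0.1   2.18 -0.08  0.56  1.92]
```

View pics/w27c.png

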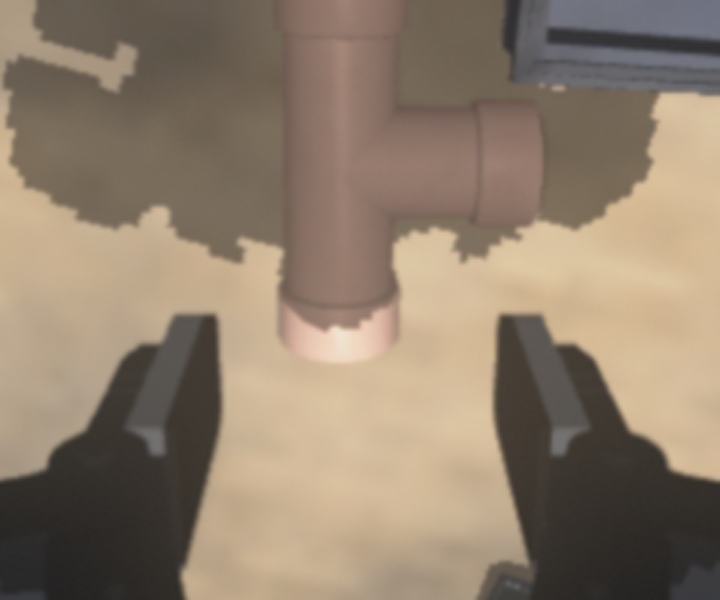

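Request:
{"name": "play_rows", "arguments": {
  "steps": [
    {"xyz": [0.003, -0.0025, 0], "twist": [-0.1, -0.3, -0.5]},
    {"xyz": [0.003, -0.0025, -0.01], "twist": [-0.1, -0.3, -0.5]},
    {"xyz": [0.003, -0.0025, -0.022], "twist": [-0.1, -0.3, -0.5]},
    {"xyz": [0.003, -0.0025, -0.03], "twist": [-0.1, -0.3, -0.5]},
    {"xyz": [0.003, -0.0025, -0.03], "twist": [-0.1, -0.3, -0.5]}
  ]
}}

```text
time: 25.25
tcp_pos: [0.4653, -0.047, -0.022]
tool_rot: [-0.701, -0.091, 0.092, 0.702]
wrist_force: [0.1, -0.0, -0.1]
finger_gap: 0.0471
```

```bash
python3 - <<'E'
from h import *
s=st(); print(s['wrist_force']); grab('wrist','w28'); i=cv2.imread('pics/w28.png'); cv2.imwrite('pics/w28c.png',cv2.resize(i[150:350,160:400],(720,600),interpolation=cv2.INTER_CUBIC))
E
```

```text
t 25.25 tcp [ 0.4653 -0.047  -0.022 ] jaw az 104.8 ydir [-0.002  0.001 -1.   ] gap 0.0471 q [-0.06  0.47  0.09  2.2  -0.09  0.48  1.93]
[ 0.06970358 -0.00489024 -0.08129697]
```

View pics/w28c.png

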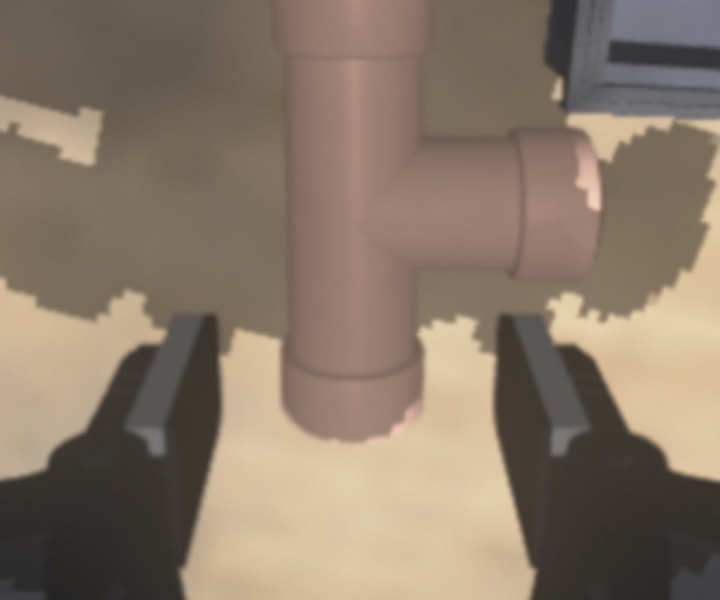

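Well centred and clear of the branch. I go down the last 4.5 mm and close.

Request:
{"name": "play_rows", "arguments": {
  "steps": [
    {"xyz": [0.001, -0.0005, -0.0025], "twist": [0, 0, 0]},
    {"xyz": [0.001, -0.0005, -0.0045], "twist": [0, 0, 0]},
    {"xyz": [0.001, -0.0005, -0.0045], "twist": [0, 0, 0]}
  ]
}}

```text
time: 25.6
tcp_pos: [0.4668, -0.0476, -0.0261]
tool_rot: [-0.701, -0.091, 0.092, 0.702]
wrist_force: [0.6, -0.3, -0.2]
finger_gap: 0.0473
```

Request:
{"name": "play_rows", "arguments": {
  "steps": [
    {"xyz": [0, 0, 0], "twist": [0, 0, 0]},
    {"xyz": [0, 0, 0], "twist": [0, 0, 0]},
    {"xyz": [0, 0, 0], "twist": [0, 0, 0]},
    {"xyz": [0, 0, 0], "twist": [0, 0, 0]},
    {"xyz": [0, 0, 0], "twist": [0, 0, 0]}
  ],
  "claw": -1
}}

```text
time: 26.1
tcp_pos: [0.467, -0.0475, -0.0257]
tool_rot: [-0.701, -0.091, 0.092, 0.702]
wrist_force: [-1.2, -0.3, 6.5]
finger_gap: 0.0192
```

Request:
{"name": "play_rows", "arguments": {
  "steps": [
    {"xyz": [0, 0, 0.01], "twist": [0, 0, 0]},
    {"xyz": [0, 0, 0.04], "twist": [0, 0, 0]},
    {"xyz": [0, 0, 0.08], "twist": [0, 0, 0]},
    {"xyz": [0, 0, 0.12], "twist": [0, 0, 0]},
    {"xyz": [0, 0, 0.13], "twist": [0, 0, 0]}
  ]
}}

```text
time: 26.6
tcp_pos: [0.4698, -0.0478, 0.1085]
tool_rot: [-0.701, -0.094, 0.089, 0.701]
wrist_force: [1.0, -0.0, -0.4]
finger_gap: 0.019
```

```bash
python3 - <<'E'
from h import *
s=st(); print(s['wrist_force']); grab('wrist','w29'); scn('s29',200,80,200,150,4)
E
```

```text
t 26.6 tcp [ 0.4698 -0.0478  0.1085] jaw az 104.8 ydir [ 0.007  0.001 -1.   ] gap 0.019 q [-0.1   0.24  0.13  2.11 -0.05  0.79  1.89]
[ 1.01913505 -0.01554648 -0.35791893]
```

View pics/w29.png

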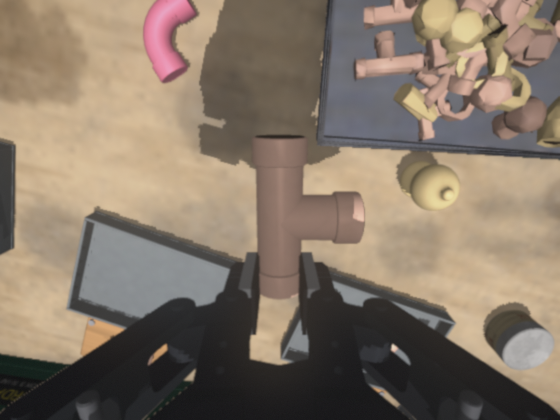

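View pics/s29c.png

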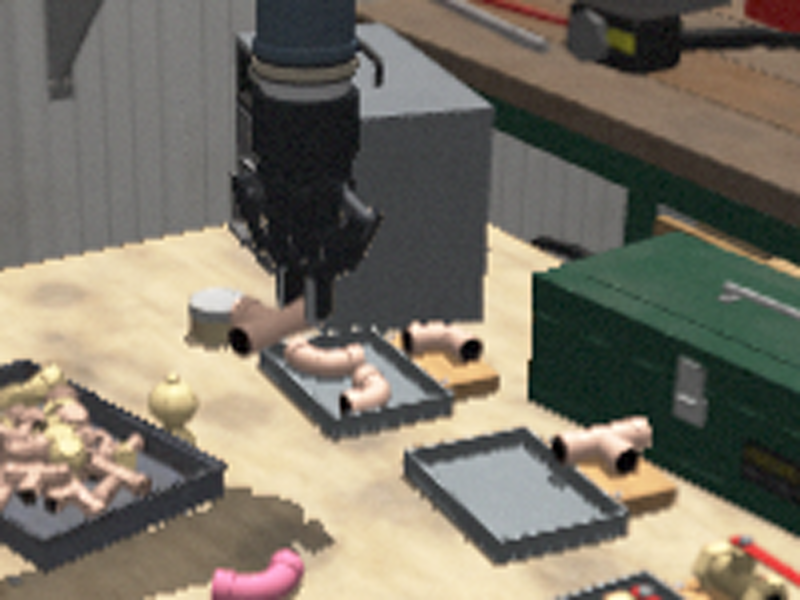

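Request:
{"name": "play_rows", "arguments": {
  "steps": [
    {"xyz": [0.03, -0.024, 0.01], "twist": [0, 0.4, -4]},
    {"xyz": [0.06, -0.049, 0.01], "twist": [0, 0.4, -8]},
    {"xyz": [0.09, -0.074, 0.01], "twist": [0, 0.4, -13]},
    {"xyz": [0.12, -0.1, 0.01], "twist": [0, 0.4, -18]},
    {"xyz": [0.143, -0.121, 0.01], "twist": [0, 0.4, -21]}
  ]
}}

```text
time: 27.2
tcp_pos: [0.6112, -0.1699, 0.1133]
tool_rot: [-0.706, 0.042, -0.037, 0.706]
wrist_force: [0.5, 0.3, -0.8]
finger_gap: 0.0195
```

Request:
{"name": "play_rows", "arguments": {
  "steps": [
    {"xyz": [0, 0, -0.02], "twist": [0, 0, 0]},
    {"xyz": [0, 0, -0.05], "twist": [0, 0, 0]},
    {"xyz": [0, 0, -0.075], "twist": [0, 0, 0]},
    {"xyz": [0, 0, -0.08], "twist": [0, 0, 0]},
    {"xyz": [0, 0, -0.08], "twist": [0, 0, 0]}
  ]
}}

```text
time: 27.7
tcp_pos: [0.6095, -0.1695, 0.0309]
tool_rot: [-0.706, 0.043, -0.035, 0.706]
wrist_force: [0.0, -0.4, -1.4]
finger_gap: 0.0195
```

```bash
python3 - <<'E'
from h import *
s=st(); print(s['wrist_force']); grab('wrist','w30'); scn('s30',250,80,200,150,4)
E
```

```text
t 27.7 tcp [ 0.6095 -0.1695  0.0309] jaw az 83.6 ydir [-0.012  0.002 -1.   ] gap 0.0195 q [ 0.05  0.59  0.22  1.78 -0.17  0.8   1.81]
[ 0.01940743 -0.36165186 -1.40427114]
```

View pics/w30.png

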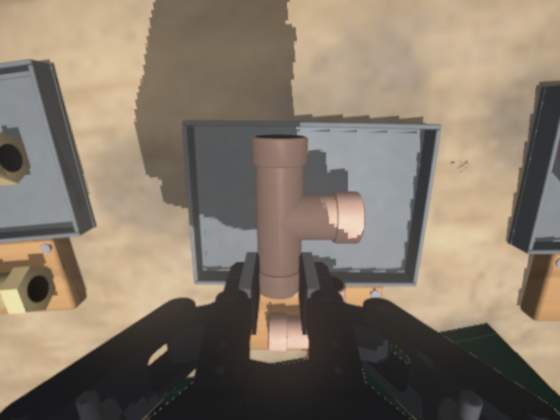

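View pics/s30c.png

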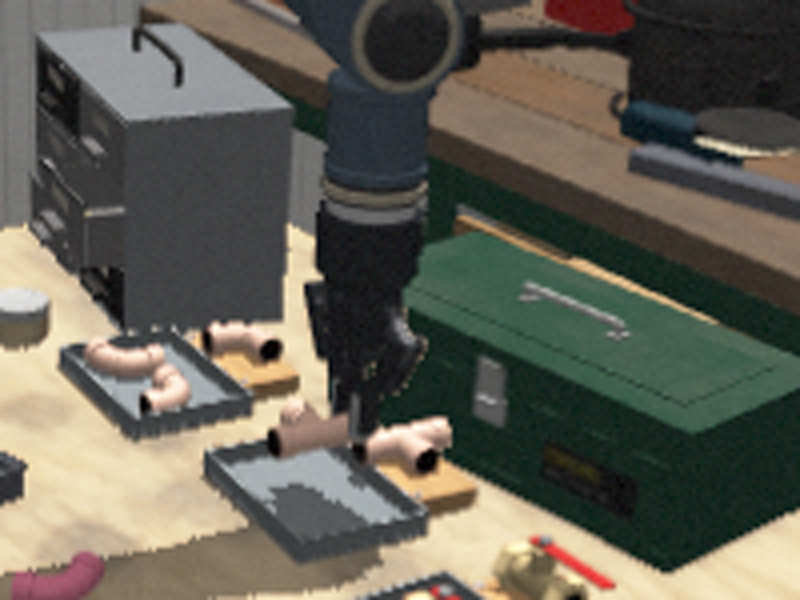

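```bash
python3 - <<'E'
from h import *
d=load('w30')
P=[onz(d,p,.02)[:2] for p in((185,123),(440,126),(195,284),(418,284))]
c=sum(P)/4; u=P[0]-P[1]; print(np.round(P,4),c, np.degrees(np.arctan2(u[1],u[0])))
st()
c=np.array([.595,-.148]); th=np.radians(-6.5); Rm=np.array([[np.cos(th),-np.sin(th)],[np.sin(th),np.cos(th)]])
for p in P: print((Rm.T@(p-c)).round(4))
for p in((254,140),(307,140),(364,215),(280,296)): print('held',(Rm.T@(onz(d,p,.068)[:2]-c)).round(4))
# sample overhang
for p in((270,290),(345,290)): print((Rm.T@(onz(d,p,.043)[:2]-c)).round(4))
E
```

```text
[[ 0.532  -0.2174]
 [ 0.5504 -0.0656]
 [ 0.6393 -0.2319]
 [ 0.6569 -0.0768]] [ 0.59463196 -0.14793304] -96.88410978264491
t 27.8 tcp [ 0.6116 -0.1701  0.0336] jaw az 83.6 ydir [-0.006  0.001 -1.   ] gap 0.0193 q [ 0.05  0.59  0.22  1.78 -0.17  0.8   1.81]
[-0.0547 -0.0761]
[-0.0537  0.0768]
[ 0.0535 -0.0784]
[0.0534 0.0778]
held [-0.0481 -0.0313]
held [-0.0481 -0.0075]
held [-0.0128  0.0211]
held [ 0.0321 -0.0193]
[ 0.0439 -0.0253]
[0.0438 0.0209]
```

Request:
{"name": "play_rows", "arguments": {
  "steps": [
    {"xyz": [0.004, -0.0005, 0], "twist": [0, -0.4, 0]},
    {"xyz": [0.004, -0.0005, -0.015], "twist": [0, -0.4, 0]},
    {"xyz": [0.004, -0.0005, -0.032], "twist": [0, -0.4, 0]},
    {"xyz": [0.004, -0.0005, -0.046], "twist": [0, -0.4, 0]},
    {"xyz": [0.004, -0.0005, -0.05], "twist": [0, -0.4, 0]}
  ]
}}

```text
time: 28.3
tcp_pos: [0.6143, -0.1701, -0.0184]
tool_rot: [-0.706, 0.04, -0.038, 0.706]
wrist_force: [-0.7, -0.5, -1.5]
finger_gap: 0.0192
```

Request:
{"name": "play_rows", "arguments": {
  "steps": [
    {"xyz": [0, 0, 0], "twist": [0, 0, 0]},
    {"xyz": [0, 0, 0], "twist": [0, 0, 0]}
  ]
}}

```text
time: 28.5
tcp_pos: [0.6143, -0.1702, -0.0184]
tool_rot: [-0.706, 0.04, -0.038, 0.706]
wrist_force: [-0.0, 0.5, -1.2]
finger_gap: 0.0197
```

```bash
python3 - <<'E'
from h import *
s=st(); print(s['wrist_force']); grab('wrist','w31')
E
```

```text
t 28.5 tcp [ 0.6143 -0.1702 -0.0184] jaw az 83.7 ydir [-0.003  0.001 -1.   ] gap 0.0197 q [ 0.06  0.66  0.2   1.8  -0.19  0.71  1.83]
[-0.01617412  0.4965675  -1.22310798]
```

View pics/w31.png

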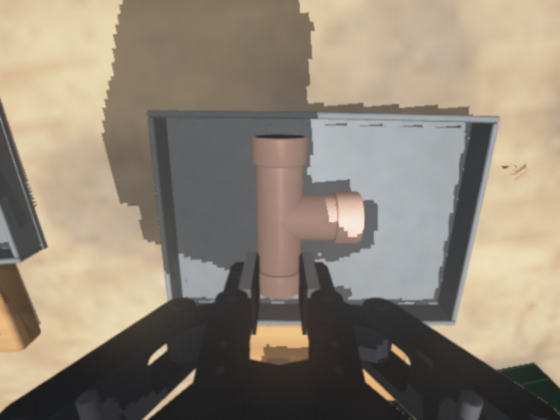

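Request:
{"name": "play_rows", "arguments": {
  "steps": [
    {"xyz": [0, 0, -0.0015], "twist": [0, 0, 0]},
    {"xyz": [0, 0, -0.003], "twist": [0, 0, 0]},
    {"xyz": [0, 0, -0.003], "twist": [0, 0, 0]}
  ]
}}

```text
time: 28.85
tcp_pos: [0.6147, -0.1703, -0.0209]
tool_rot: [-0.706, 0.04, -0.039, 0.706]
wrist_force: [-0.2, -0.2, -1.3]
finger_gap: 0.0195
```

Request:
{"name": "play_rows", "arguments": {
  "steps": [
    {"xyz": [0, 0, 0], "twist": [0, 0, 0]},
    {"xyz": [0, 0, 0], "twist": [0, 0, 0]},
    {"xyz": [0, 0, 0], "twist": [0, 0, 0]}
  ],
  "claw": -0.2
}}

```text
time: 29.15
tcp_pos: [0.6149, -0.1703, -0.0207]
tool_rot: [-0.706, 0.04, -0.039, 0.706]
wrist_force: [-0.8, -0.1, -0.8]
finger_gap: 0.0341
```

Request:
{"name": "play_rows", "arguments": {
  "steps": [
    {"xyz": [0, 0, 0.02], "twist": [0, 0, 0]},
    {"xyz": [0, 0, 0.05], "twist": [0, 0, 0]},
    {"xyz": [0, 0, 0.09], "twist": [0, 0, 0]},
    {"xyz": [0, 0, 0.13], "twist": [0, 0, 0]},
    {"xyz": [0, 0, 0.18], "twist": [0, 0, 0]}
  ]
}}

```text
time: 29.65
tcp_pos: [0.6137, -0.17, 0.1597]
tool_rot: [-0.705, 0.041, -0.038, 0.707]
wrist_force: [0.2, 0.7, 0.1]
finger_gap: 0.034
```

Request:
{"name": "play_rows", "arguments": {
  "steps": [
    {"xyz": [-0.02, 0.02, 0.03], "twist": [0, 0, 0]},
    {"xyz": [-0.06, 0.04, 0.06], "twist": [0, 0, 0]},
    {"xyz": [-0.1, 0.06, 0.06], "twist": [0, 0, 0]},
    {"xyz": [-0.13, 0.06, 0.06], "twist": [0, 0, 0]},
    {"xyz": [-0.13, 0.06, 0.06], "twist": [0, 0, 0]}
  ]
}}

```text
time: 30.15
tcp_pos: [0.48, -0.1097, 0.2203]
tool_rot: [-0.705, 0.041, -0.037, 0.707]
wrist_force: [0.8, -0.3, -0.5]
finger_gap: 0.0343
```

```bash
python3 - <<'E'
from h import *
s=st(); print(s['wrist_force']); grab('wrist','w32'); scn('s32',250,140,180,130,4); grab('top','t32')
i=cv2.imread('pics/t32.png'); cv2.imwrite('pics/t32c.png',cv2.resize(i[100:235,180:420],(800,450),interpolation=cv2.INTER_CUBIC))
E
```

```text
t 30.15 tcp [ 0.48   -0.1097  0.2203] jaw az 83.6 ydir [-0.005  0.003 -1.   ] gap 0.0343 q [-0.09  0.15  0.26  1.94 -0.04  1.07  1.65]
[ 0.75233224 -0.32314835 -0.51440705]
```

View pics/w32.png

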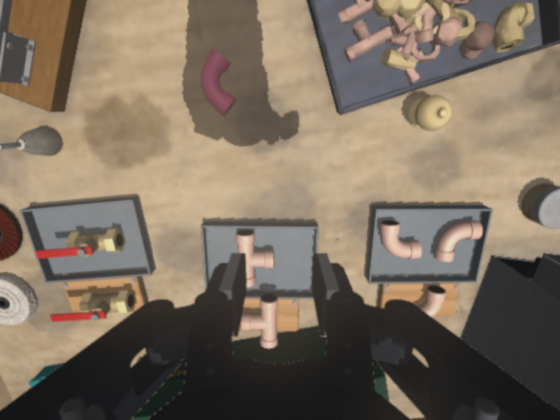

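View pics/s32c.png

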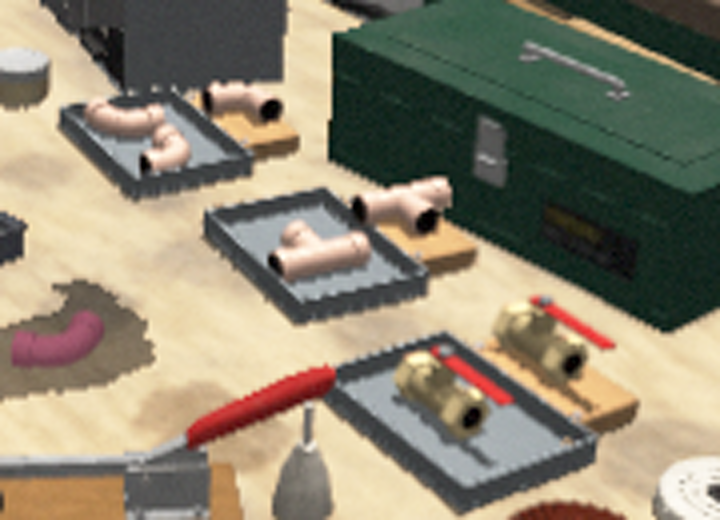

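View pics/t32c.png

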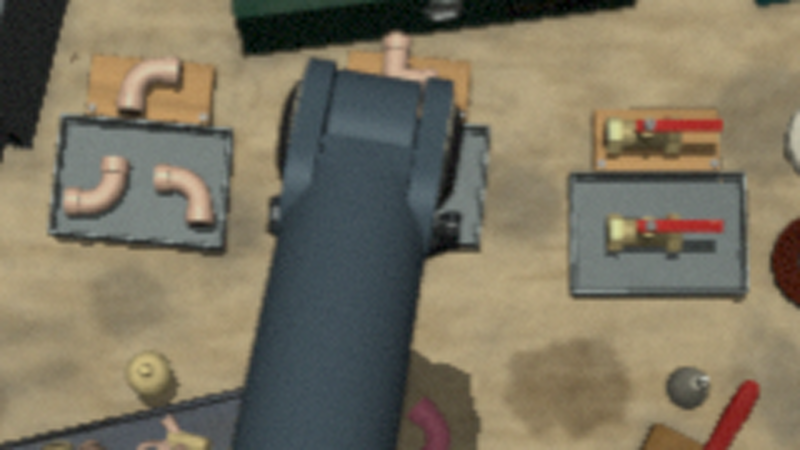

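```bash
python3 - <<'E'
from h import *
i=cv2.imread('pics/w25.png'); cv2.imwrite('pics/w25e.png',cv2.resize(i[115:245,165:345],(800,578),interpolation=cv2.INTER_CUBIC))
i=cv2.imread('pics/w32.png'); a=cv2.resize(i[190:295,355:500],(760,550),interpolation=cv2.INTER_CUBIC); cv2.imwrite('pics/w32e.png',a)
d=load('w32');t=load('t32')
# lever tip & far end of valve
print(tri(d,(37,253),t,(180+722/3.333,100+226/3.333)),tri(d,(90,252),t,(180+643/3.333,100+226/3.333)))
E
```

```text
(array([ 0.53534018, -0.43022952,  0.04445235]), np.float64(0.0025515901515736545)) (array([ 0.53949873, -0.36105446,  0.04337478]), np.float64(0.007197619202295203))
```

View pics/w32e.png

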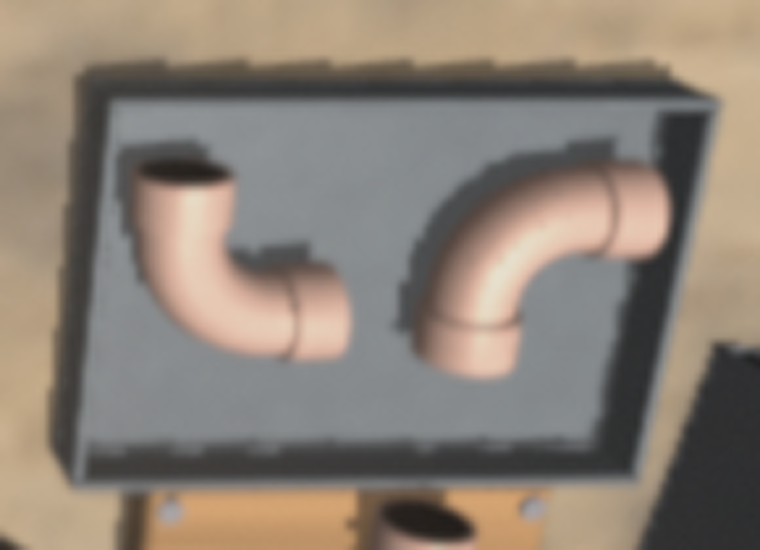

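View pics/w25e.png

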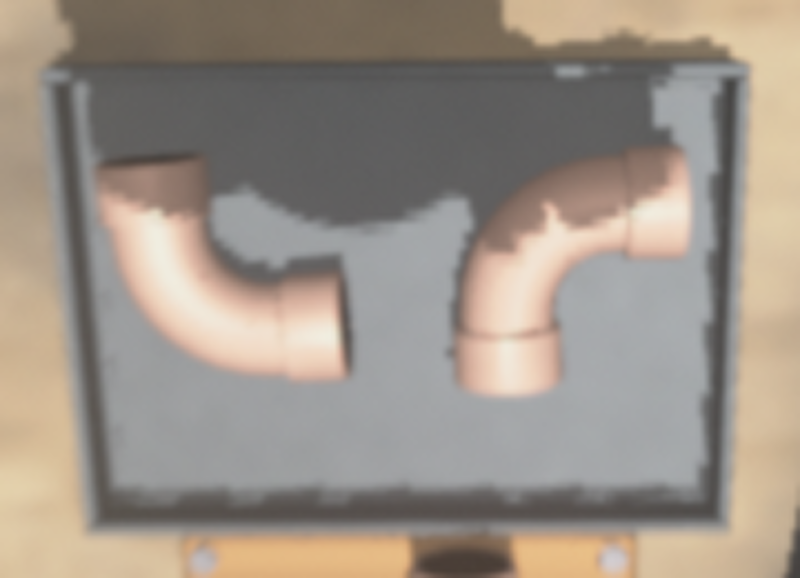

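All four fittings lie flat and inside the walls, and the arm is clear at z of about 0.22. I hand in the job.

```bash
python3 - <<'E'
from h import *
print(finish_job()); 
E
```

```text
the job is handed in; nothing more can be done
None
```

All four fittings are in their matching trays, and I handed the job in at about 30 s with the arm clear. I moved the valve first, then the two elbows, then the tee. The pink and red elbows, the brass plug and the scrap heap were not touched.

**Last checks:** The wrist, scene and top pictures show each fitting inside its tray's walls and the same way up as before. The two elbows lie side by side with a gap between them. The valve's lever came out level at about 44 mm at both points I measured, where about 49 mm was expected on the tray floor. The second point was poor, with rays 7 mm apart. The arm hid part of the tee in the last top picture, so its check rests on the wrist and scene views.

**What disagreed:**
- **Fingertips:** partly open, they sat about 35 mm behind the reported TCP. My first close on the valve was therefore too high, and I ended up lifting and placing it by its stem or lever rather than its body. For the elbows and the tee I used negative TCP heights.
- **Finger gap:** it read about 3 mm too small on the 22 mm pipes, and about 14 mm on the valve.
- **Heights from two views:** pipe end-face edges came out at 13–21 mm where I assumed about 11 mm. The tray-rim height check on the valve tray came out −7 to 3 mm against an actual 20 mm, so I used the text's rim height.

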